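# Click open a marker against the bench plate

## Robot

A 7-joint arm with a two-finger parallel gripper is mounted at the origin on the work surface. World frame = base frame: x ahead of the robot, y to its left, z up, the work surface at z = 0. Lengths are in m, angles in rad, forces in N, time in s.
With the tool pointing down it reaches from about 0.425 to 0.8 m from the base axis. Payload 8.3 kg.
Tool frame: the origin (TCP) lies between the finger pads; the fingertips stand 22 mm ahead of it and the grasp point (between the pads) lies 3 mm ahead of it; z points along the fingers, y is the line along which they close (so a half turn about z gives the same grasp; the last joint's range is limited). The gripper opens to 85 mm and grips with 20 to 120 N. Pads are 22 mm wide; open, the fingers measure 114 mm over their backs; the gripper's body (76 mm by 85 mm) begins 54 mm behind the grasp point. The pads swing forward as they close: fully open they stand 13 mm farther back than shut.
Start: joints at [-1.223, 0.383, 0.016, 1.37, -0.006, 1.388, -0.046], TCP at [0.25, 0.573, 0.253] pointing down, gripper open.
Joint ranges: [-2.95, 2.95], [-0.25, 2.06], [-1.52, 1.56], [0.18, 2.33], [-1.44, 4.58], [0.02, 2.06], [-3.01, 3.01]. Speed limits (rad/s): [2.39, 2.39, 3.01, 3.01, 3.14, 3.14, 3.14].

## Interface

Orientations are given as a rotation vector (axis times angle).
In Python, from workcell import bot gives the robot as it stands.
- The arm moves only by the shell command python3 -m creep 'ROWS' [OPENING] [FORCE]. ROWS is JSON, a list of rows, each an object with "xyz": the shift along the tool's x, y, z in cm, a list of three; "turn": the turn about the tool's z in degrees. A call has 1 to 12 rows; each row shifts and turns the commanded pose from where the row before left it, along the tool's axes as they then stand; what a row does not reach is not made up. A row lasts 1/8 s, in which the tool goes at most 62.5 mm and 10.7 degrees, less where a joint would pass 70% of its speed; a pose out of reach is approached as far as the arm can. A call is refused whole if a number of a shift passes 6.25 or a number of a turn 10.7, either way. A call with a gripper value outside its range is refused whole. OPENING is the finger opening in cm, from 0 to 8.54, set as the call begins (- or left out, the last holds). The fingers move at their own pace and stop on an object; FORCE is the grip in N (left out, the last holds). Time passes only in rows, so rows that do not move let the fingers close. It gives the time, the measured TCP pose, the force, the opening and the grip force at its end, in the units of the state.
- bot.sense(): the state, without advancing time (a new reading comes with each control period).
- bot.camera(name): name is "scene" or "top" or "wrist"; returns the picture (480x640x3 uint8, red, green, blue); there is no depth.
- bot.camera_params(name): a dict with "fovy" (degrees; the focal length in pixels is half the picture's height over the tangent of half this angle, whatever the lens; pixels are square), "cx", "cy" (the principal point, pixels), "T" (4x4, takes a point from camera to world coordinates). Camera axes: x right, y up, looking along -z (the intrinsics and any distortion apply to the point x, -y, -z); pixel columns grow to the right and rows downward; lengths in m; the calibration is good to about 2 mm. A picture is of the moment at which its call begins: read the wrist's pose just before it. camera_params takes no time and is no camera call; for the wrist camera it gives the pose at the moment of the call.
- bot.close_job(): hands the job in; it is judged then, once.
The state is a dict: "time_s": time; "joint_positions": joint angles; "qvel": joint speeds; "effort": joint torques, N m; "tool_pos": TCP position; "tool_rot": TCP orientation; "ft_force": force on the tool from outside, world axes, zero at the start; "ft_torque": the same for the moment, N m; "finger_gap": finger opening in m; "grip_force": force on a finger pad.
Only numpy, scipy, OpenCV 4.12 (cv2) and the standard library are available. Lean on these libraries where they do the work, as an engineer would, in place of code of your own. Each camera call takes 0.05 s, during which the arm holds its last target. There are 200 camera calls.

## Task

Take the click marker (the one with the push button on its end) out of the stand, where it stands button up, lay it down in the V rest with its button still out and let go of it, so that you can take it again the other way up. Then hold it button down, push its button fully in against the steel plate on the bench, and lay it back in the V rest with its nib out. Leave the other things in the stand and the glassware around standing where they are.

Things in the scene. Friction and masses are not known exactly. Their poses are not given: they have to be found in the camera images.
- marker: The click marker, 70 g, 150 mm long in all: round white barrel 22 mm diameter, 138 mm long (the 16 mm at the nib end taper to 16 mm diameter), then a grey push button 15 mm diameter standing 12 mm out. Origin: centre of the nib end; z runs along the barrel towards the button. Starts in one of the stand's wells, button up, nib end on the well floor. A black nib comes 8 mm out as the button goes in.
- marker_mid (a point): Point on the click marker's axis 75 mm from the nib end.
- button (a joint): How far the click marker's button is pushed in: 0 = out, 0.008 m = fully in. It resists with about 5 N all the way, then stops hard, and stays where it is pushed (no spring).
- stand: Fixed grey block 56 x 186 x 50 mm (its x, y, z). Origin at the centre of its underside. Three square wells 26 mm wide and 42 mm deep (floor 8 mm above the bench) in a row along its y axis at y = -62, 0 and 62 mm. It holds the click marker, the capped marker and the vial in any order.
- rest: Fixed dark steel rest, origin at the centre of its underside. Base strip 130 x 50 x 6 mm along its x carries two V saddles, 10 mm thick, centred at x = -46 and 46 mm, with 82 mm free between them. The marker lies in the Vs along x, either way round, its axis 50 mm above the underside; V tops are 53 mm high, about 37 mm wide across y, walls at 45 degrees.
- plate: Fixed bare steel plate 110 x 110 x 10 mm lying on the bench, origin at the centre of its underside: its top is 10 mm up.
- capped_marker: Capped marker without a button: round, 22 mm diameter, 126 mm long with a 24 mm diameter cap on top. Stands in a well of the stand, origin at its lower end, z up. Leave it alone.
- vial: Closed glass vial 22 mm diameter, 112 mm tall with a 24 mm screw cap. Stands in a well of the stand, origin at its lower end, z up. Leave it alone.
- bottle: Amber reagent bottle 66 mm diameter, 150 mm tall, standing on the bench, origin at the centre of its underside. Leave it alone.
- flask: Conical glass flask 80 mm diameter at the foot, narrowing evenly to a 28 mm neck 85 mm up, rim 34 mm, 130 mm tall, standing on the bench, origin at the centre of its underside. Leave it alone.
- beaker: Glass beaker 68 mm diameter, 90 mm tall, standing on the bench, origin at the centre of its underside. Leave it alone.

How it is judged:
By the outcome, as a careful person would: the job done as asked, in the order asked, and still so for the second after the job is handed in, with the robot touching nothing.
It also fails if it takes over 72 s, if anything falls off the work surface, if the arm or the gripper's body presses on something with over 40 N, if the wrist force passes 120 N, or if a joint passes its speed limit or range.

## Working session

There is one attempt and no reset: what is moved stays moved. The work goes in short steps, Python scripts to look and compute and a shell command to move; the robot and the scene stay as the last step left them, time stands still between calls to the robot, and variables do not carry over. Pictures are saved under pics/ and viewed, at most 10 in all, crops included, and the job is handed in when it is done.

```bash
mkdir -p pics; ls
python3 - <<'E'
from workcell import bot
import cv2,numpy as np
np.set_printoptions(precision=4,suppress=True)
s=bot.sense();print(s)
for n in("scene","top","wrist"):
    p=bot.camera_params(n);print(n,p)
    cv2.imwrite(f"pics/{n}0.png",bot.camera(n)[:,:,::-1])
E
```

```text
pics
{'time_s': 0.0, 'joint_positions': array([-1.223 ,  0.3842,  0.0164,  1.3712, -0.0063,  1.3882, -0.0465]), 'qvel': array([ 0.0001, -0.0014,  0.0007,  0.0007, -0.0011, -0.0001, -0.0006]), 'effort': array([  0.0005, -62.7591,   0.8446, -37.1814,   0.0165,   0.0143,
         0.    ]), 'tool_pos': array([0.2493, 0.5726, 0.2523]), 'tool_rot': array([-0.6405, -3.0752,  0.0031]), 'ft_force': array([0.0998, 0.3555, 0.62  ]), 'ft_torque': array([-0.038 ,  0.0186, -0.0527]), 'grip_force': 0.0, 'finger_gap': 0.08535680165804824}
scene {'fovy': 51.43480649424873, 'cx': 325.0437893646092, 'cy': 234.4306703447492, 'T': array([[ 0.5894, -0.6134,  0.5257,  1.1097],
       [ 0.8078,  0.4414, -0.3906, -0.414 ],
       [ 0.0075,  0.6549,  0.7557,  0.9344],
       [ 0.    ,  0.    ,  0.    ,  1.    ]])}
top {'fovy': 56.26573247051144, 'cx': 315.8892698694637, 'cy': 237.54152071052314, 'T': array([[-0.1324,  0.9711, -0.1984,  0.377 ],
       [-0.9912, -0.1299,  0.0255,  0.0179],
       [-0.001 ,  0.2   ,  0.9798,  0.9511],
       [ 0.    ,  0.    ,  0.    ,  1.    ]])}
wrist {'fovy': 58.89114312261063, 'cx': 322.1827258347997, 'cy': 239.51167051051027, 'T': array([[ 0.3989, -0.881 , -0.2542,  0.1836],
       [ 0.917 ,  0.3827,  0.1126,  0.5998],
       [-0.0019, -0.278 ,  0.9606,  0.3741],
       [ 0.    ,  0.    ,  0.    ,  1.    ]])}
```

View pics/top0.png

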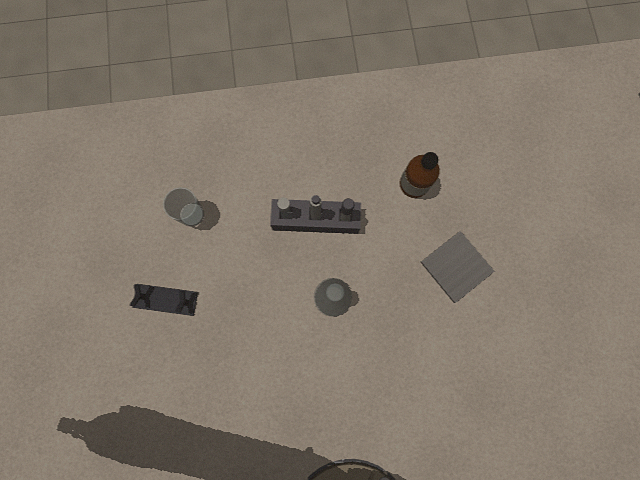

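View pics/scene0.png

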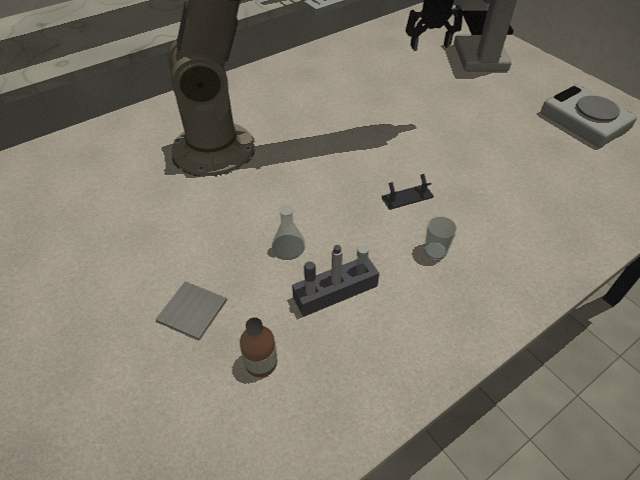

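The top view shows the stand at about (317,216) with three items, the middle one (316,200) the tallest. The rest is at (164,299), the plate at (457,267), the flask at (334,296), the beaker at (185,208) and the bottle at (422,172). I'll zoom in for corner pixels.

```bash
cat > h.py <<'E'
import numpy as np,cv2
from workcell import bot
np.set_printoptions(precision=4,suppress=True)
def K(p):
    f=240/np.tan(np.radians(p["fovy"]/2)); return np.array([[f,0,p["cx"]],[0,f,p["cy"]],[0,0,1]])
def w(p,uv,z):
    uv=np.atleast_2d(np.float64(uv)); k=K(p)
    d=np.c_[(uv[:,0]-p["cx"])/k[0,0],-(uv[:,1]-p["cy"])/k[0,0],-np.ones(len(uv))]@p["T"][:3,:3].T
    o=p["T"][:3,3]; return o+d*((z-o[2])/d[:,2])[:,None]
def pr(p,X):
    c=(np.atleast_2d(X)-p["T"][:3,3])@p["T"][:3,:3]; k=K(p)[0,0]
    return np.c_[p["cx"]-k*c[:,0]/c[:,2],p["cy"]+k*c[:,1]/c[:,2]]
E
python3 - <<'E'
import cv2,numpy as np
t=cv2.imread("pics/top0.png");s=cv2.imread("pics/scene0.png")
a=cv2.resize(t[185:245,255:385],None,fx=3,fy=4.9);a=cv2.resize(t[185:245,255:385],(520,240),interpolation=3)
b=cv2.resize(t[275:325,120:210],(270,150),interpolation=3)
c=cv2.resize(s[235:320,285:395],(440,340),interpolation=3)
d=cv2.resize(s[170:215,375:445],(350,225),interpolation=3)
o=np.zeros((590,800,3),np.uint8);o[:240,:520]=a;o[:150,530:]=b;o[245:585,:440]=c;o[245:470,445:795]=d
o=cv2.convertScaleAbs(o,alpha=1.8);cv2.imwrite("pics/c1.png",o)
E
```

```text
(no output)
```

View pics/c1.png

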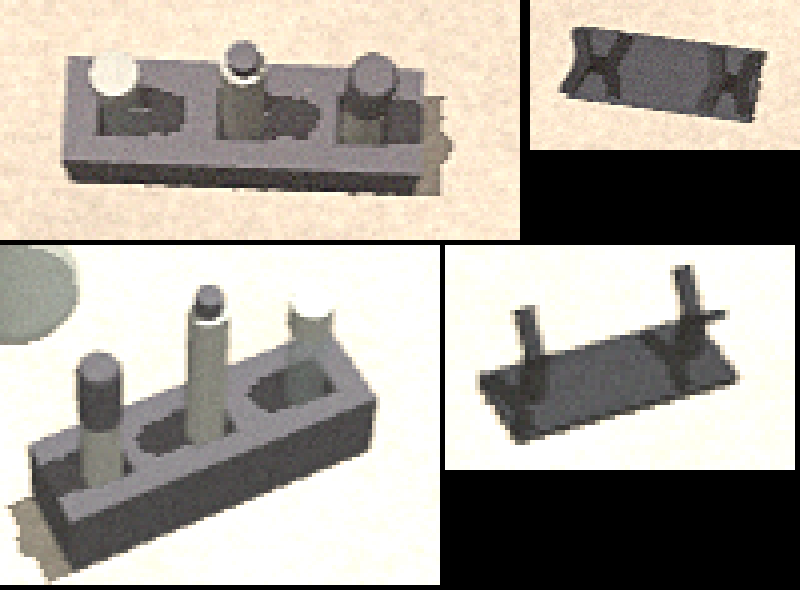

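The middle item has the white rim and narrow grey button, so it is the click marker. The vial is on its left (white cap) and the capped marker on its right. Next I'll fit the poses.

```bash
cat > loc.py <<'E'
from h import *
from scipy.optimize import least_squares
T,S=bot.camera_params("top"),bot.camera_params("scene")
def ts(a): return np.array(a)/4+[255,185]
def tr(a): return (np.array(a)-[530,0])/3+[120,275]
def sc(a): return (np.array(a)-[0,245])/4+[285,235]
def sr(a): return (np.array(a)-[445,245])/5+[375,170]
def fit(name,lx,ly,z,tp,sp,g):
    # lists of (corner signs, pixel)
    def f(q):
        r=[]
        for cam,l in((T,tp),(S,sp)):
            for (sx,sy),uv in l:
                c,s=np.cos(q[2]),np.sin(q[2]);x,y=sx*lx/2,sy*ly/2
                r+=list(pr(cam,[q[0]+c*x-s*y,q[1]+s*x+c*y,z])[0]-uv)
        return r
    o=least_squares(f,g);print(name,o.x,np.degrees(o.x[2]),"rms",np.sqrt(np.mean(o.fun**2)));print(np.round(np.reshape(o.fun,(-1,2)),1).tolist());return o.x
if __name__=="__main__":
    g=lambda uv,z:w(T,uv,z)[0]
    c=g((317,210),.05)
    # stand: x axis ~ +x world(up in image), y axis ~ +y world (left in image)
    fit("stand",.056,.186,.05,[((1,1),ts((67,57))),((1,-1),ts((424,70))),((-1,-1),ts((422,172))),((-1,1),ts((64,162)))],
     [((-1,-1),sc((32,447))),((1,-1),sc((72,518))),((1,1),sc((376,402)))],[c[0],c[1],-.0])
    c=g((164,299),.006)
    # rest x axis ~ along -y world: take x to image left (+y world)
    fit("rest",.130,.050,.006,[((1,-1),tr((572,28))),((-1,-1),tr((767,50))),((-1,1),tr((755,122))),((1,1),tr((562,97)))],
     [((-1,1),sr((480,373))),((-1,-1),sr((519,440))),((1,-1),sr((738,380)))],[c[0],c[1],1.5])
    c=g((457,267),.01)
    fit("plate",.11,.11,.01,[((1,1),(461,232)),((1,-1),(493,269)),((-1,-1),(456,302)),((-1,1),(421,266))],
     [((-1,-1),(156,320)),((-1,1),(187,282)),((1,1),(227,298)),((1,-1),(197,338))],[c[0],c[1],.7])
    print("btn top",g(ts((243,57)),.158),w(S,sc((209,296)),.158))
    for n,t,z,s in(("bottle",(430,159),.15,(254,325)),("flask",(335,292),.13,(287,210)),("beaker",(180,203),.09,(441,229))):
        print(n,g(t,z),w(S,s,z))
    print(g((415,184),0),g((334,299),0),g((192,215),0))
E
python3 loc.py
```

```text
stand [ 0.6106 -0.0123 -0.1677] -9.605712544411631 rms 0.822875855329408
[[0.0, -0.6], [-0.0, -0.9], [0.1, -0.2], [-0.7, -0.7], [-1.3, -1.2], [-0.4, 0.7], [0.2, -1.8]]
rest [0.48   0.3242 1.3232] 75.81136482327103 rms 1.2047598061527325
[[2.4, -0.6], [-1.7, -0.8], [-1.7, -0.8], [1.1, 0.2], [-0.9, -0.3], [-0.2, -1.0], [-0.1, -2.0]]
plate [ 0.467  -0.2944 -0.3301] -18.913820286952355 rms 18.030249383614994
[[-25.8, 4.1], [-6.6, -23.0], [24.0, -5.1], [6.7, 20.6], [7.8, -26.8], [26.4, -0.5], [-5.6, 23.9], [-28.2, -2.7]]
btn top [ 0.6087 -0.012   0.158 ] [[ 0.6127 -0.0137  0.158 ]]
bottle [ 0.6607 -0.2366  0.15  ] [[ 0.6634 -0.2392  0.15  ]]
flask [ 0.4383 -0.0246  0.13  ] [[ 0.4423 -0.0246  0.13  ]]
beaker [0.6568 0.2542 0.09  ] [[0.6628 0.2456 0.09  ]]
[ 0.6605 -0.2406  0.    ] [ 0.4338 -0.0271  0.    ] [0.6553 0.2549 0.    ]
```

```bash
cat >> h.py <<'E'
from scipy.spatial.transform import Rotation as Ro
def go(x,y,zg,yaw_y=None):
    """tool-frame shift (cm) bringing the GRASP POINT to x,y,zg; turn (deg) bringing closing line to yaw_y (deg, mod 180)"""
    s=bot.sense();R=Ro.from_rotvec(s["tool_rot"]).as_matrix()
    d=np.array([x,y,zg+.003])-s["tool_pos"]
    cur=np.degrees(np.arctan2(R[1,1],R[0,1]))
    t=None if yaw_y is None else [-(((yaw_y-cur)+90)%180-90)]
    v=R.T@d*100
    print("t",round(s["time_s"],2),"tcp",s["tool_pos"],"yawy",round(cur,2),"shift",np.round(v,2),"turn",t,"n",np.abs(v).max()/6.2,"q",s["joint_positions"],"F",s["ft_force"],"gap",s["finger_gap"],"grip",s["grip_force"])
E
python3 -c "
from h import *
go(.6107,-.0125,.24,80.4)"
```

```text
t 0.15 tcp [0.2494 0.5727 0.2525] yawy 66.47 shift [-56.49 -39.22   1.01] turn [np.float64(-13.934695072218261)] n 9.11131369819244 q [-1.2229  0.3841  0.0164  1.3709 -0.0063  1.3882 -0.0465] F [ 0.0226  0.9484 -0.1258] gap 0.08560387514053501 grip 0.0
```

```bash
python3 -m creep '[{"xyz":[-4.71,-3.27,0],"turn":0},{"xyz":[-4.71,-3.27,0],"turn":0},{"xyz":[-4.71,-3.27,0],"turn":0},{"xyz":[-4.71,-3.27,0],"turn":0},{"xyz":[-4.71,-3.27,0],"turn":0},{"xyz":[-4.71,-3.27,0],"turn":0},{"xyz":[-4.71,-3.27,0],"turn":0},{"xyz":[-4.71,-3.27,0],"turn":0},{"xyz":[-4.71,-3.27,0],"turn":0},{"xyz":[-4.71,-3.27,0],"turn":0},{"xyz":[-4.71,-3.27,0],"turn":0},{"xyz":[-4.71,-3.27,0],"turn":0}]' 4.5; python3 -m creep '[{"xyz":[0,0,0],"turn":-7},{"xyz":[0,0,0],"turn":-7},{"xyz":[0,0,0],"turn":0}]'
python3 -c "
from h import *
go(.6107,-.0125,.115,80.4)
p=bot.camera_params('wrist');cv2.imwrite('pics/w1.png',bot.camera('wrist')[:,:,::-1])
print(pr(p,[[.6107,-.0125,.158],[.6107,-.0125,.146]]))"
```

```text
time_s: 1.65
tool_pos: [0.6117, -0.0138, 0.2531]
tool_rot: [-0.64, -3.076, -0.0]
ft_force: [0.3, 0.4, 0.7]
finger_gap: 0.0451
grip_force: 0.0
time_s: 2.02
tool_pos: [0.6109, -0.0126, 0.2529]
tool_rot: [-0.263, -3.13, 0.0]
ft_force: [-1.1, 0.2, 0.5]
finger_gap: 0.0448
grip_force: 0.0
t 2.02 tcp [ 0.6109 -0.0126  0.2529] yawy 80.41 shift [ 0.01  0.01 13.49] turn [np.float64(0.010946966075692899)] n 2.1750408827703986 q [-0.3294  0.3671  0.4027  1.4264 -0.1437  1.378   1.4803] F [-1.1259  0.1829  0.4658] gap 0.04477776343622089 grip 0.0
[[324.7564 255.1071]
 [324.6378 248.4503]]
```

View pics/w1.png

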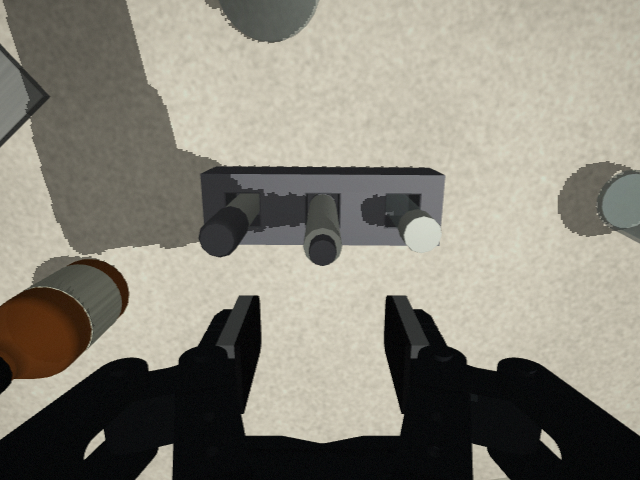

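The wrist view has the button at (322,249) against a predicted (325,255), so it is about 2–3 mm off. The stand is square to the fingers. I'll descend and try a light grip by opening setpoint.

```bash
python3 -m creep '[{"xyz":[0.2,-0.1,3.5],"turn":0},{"xyz":[0,0,5],"turn":0},{"xyz":[0,0,3.5],"turn":0},{"xyz":[0,0,1.5],"turn":0},{"xyz":[0,0,0],"turn":0}]'; python3 -m creep '[{"xyz":[0,0,0],"turn":0},{"xyz":[0,0,0],"turn":0},{"xyz":[0,0,0],"turn":0}]' 2.15 20
python3 -m creep '[{"xyz":[0,0,0],"turn":0},{"xyz":[0,0,0],"turn":0}]' 2.1 20
```

```text
time_s: 2.7
tool_pos: [0.6086, -0.0129, 0.1179]
tool_rot: [-0.262, -3.129, 0.001]
ft_force: [-0.5, -0.9, 0.6]
finger_gap: 0.0448
grip_force: 0.0
time_s: 3.08
tool_pos: [0.6101, -0.0129, 0.1202]
tool_rot: [0.261, 3.127, 0.001]
ft_force: [0.2, 0.6, 5.8]
finger_gap: 0.0218
grip_force: 10.7
time_s: 3.32
tool_pos: [0.6101, -0.013, 0.1202]
tool_rot: [0.261, 3.127, 0.001]
ft_force: [0.6, 0.6, 6.9]
finger_gap: 0.0213
grip_force: 19.3
```

```bash
python3 -m creep '[{"xyz":[0,0,-1],"turn":0},{"xyz":[0,0,-1.3],"turn":0},{"xyz":[0,0,-0.8],"turn":0},{"xyz":[0,0,0],"turn":0}]' 2.13 20
python3 -m creep '[{"xyz":[-0.8,0,0],"turn":0},{"xyz":[-0.8,0,0],"turn":0},{"xyz":[-0.8,0,0],"turn":0},{"xyz":[0,0,0],"turn":0}]'
python3 -c "
from h import *
cv2.imwrite('pics/w2.png',np.hstack([cv2.resize(bot.camera('wrist')[100:480,120:520,::-1],(400,380)),cv2.resize(bot.camera('scene')[200:325,270:400,::-1],(395,380),interpolation=3)]))"
```

```text
time_s: 3.82
tool_pos: [0.6094, -0.0132, 0.1503]
tool_rot: [0.261, 3.129, 0.0]
ft_force: [0.1, -1.0, -1.0]
finger_gap: 0.0214
grip_force: 18.6
time_s: 4.32
tool_pos: [0.6329, -0.0171, 0.1486]
tool_rot: [-0.261, -3.13, 0.0]
ft_force: [-2.3, 1.0, -1.2]
finger_gap: 0.0215
grip_force: 18.8
```

View pics/w2.png

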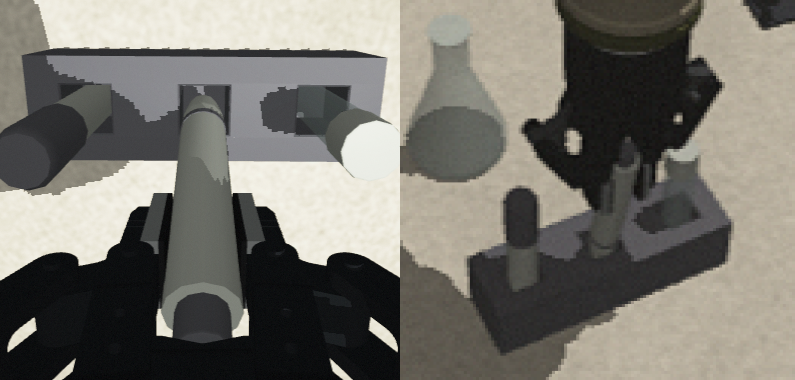

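Pivoting works: the marker tilts about the well edge with the button still out, at only about 2 N. I'll continue the arc.

```bash
python3 -m creep '[{"xyz":[-1.35,0,0.4],"turn":0},{"xyz":[-1.35,0,0.4],"turn":0},{"xyz":[-1.05,0,0.65],"turn":0},{"xyz":[-1.05,0,0.65],"turn":0},{"xyz":[-0.9,0,0.9],"turn":0},{"xyz":[-0.85,0,0.9],"turn":0},{"xyz":[-0.6,0,1.1],"turn":0},{"xyz":[-0.6,0,1.1],"turn":0},{"xyz":[-0.3,0,1],"turn":0},{"xyz":[-0.3,0,1],"turn":0},{"xyz":[0,0,0],"turn":0}]'
python3 -m creep '[{"xyz":[0,0,-3],"turn":0},{"xyz":[0,0,-4],"turn":0},{"xyz":[0,0,-4],"turn":0},{"xyz":[0,0,0],"turn":0}]'
python3 -c "
from h import *
go(.48,.324,.15,165.8)
cv2.imwrite('pics/w3.png',np.hstack([cv2.resize(bot.camera('wrist')[100:480,120:520,::-1],(400,380)),cv2.resize(bot.camera('scene')[200:325,270:400,::-1],(395,380),interpolation=3)]))"
```

```text
time_s: 5.8
tool_pos: [0.7142, -0.0309, 0.0668]
tool_rot: [-0.261, -3.128, 0.0]
ft_force: [-0.5, 0.4, 0.7]
finger_gap: 0.0216
grip_force: 10.3
time_s: 6.3
tool_pos: [0.7168, -0.0314, 0.1834]
tool_rot: [0.261, 3.123, 0.001]
ft_force: [-0.4, -1.2, -1.4]
finger_gap: 0.0215
grip_force: 10.2
t 6.3 tcp [ 0.7168 -0.0314  0.1834] yawy 80.46 shift [29.26 31.12  2.85] turn [np.float64(-85.33882780362069)] n 5.019185261255916 q [-0.2257  0.6398  0.3817  1.1896 -0.2306  1.3456  1.5407] F [-0.3525 -1.1516 -1.3782] gap 0.02150501119772197 grip 10.244814790785313
```

View pics/w3.png

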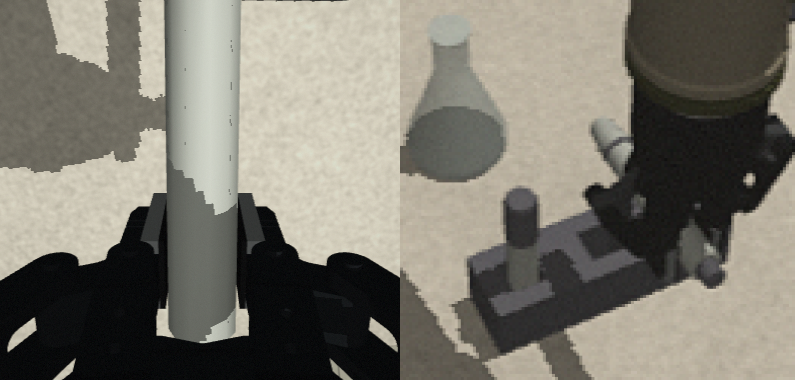

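```bash
python3 -c "
from h import *
S=bot.camera_params('scene');g=np.array([.7168,-.0314,.1804]);d=np.array([np.cos(-.1677),np.sin(-.1677),0])
for s in(36,41,46):print(s,pr(S,g+d*s/1e3))
r=np.radians(75.8);u=np.array([np.cos(r),np.sin(r)]);print(np.array([.48,.3242])+.027*u)
go(*(np.array([.48,.3242])+.027*u),.21,165.8)
"
python3 -m creep '[{"xyz":[0,0,-3],"turn":-10},{"xyz":[0,0,0],"turn":-10.7},{"xyz":[0,0,0],"turn":-10.7},{"xyz":[0,0,0],"turn":-10.7},{"xyz":[0,0,0],"turn":-10.7},{"xyz":[0,0,0],"turn":-10.7},{"xyz":[0,0,0],"turn":-10.7},{"xyz":[0,0,0],"turn":-10.7},{"xyz":[0,0,0],"turn":0}]'
python3 -c "
from h import *
r=np.radians(75.8);u=np.array([np.cos(r),np.sin(r)])
go(*(np.array([.48,.3242])+.027*u),.21,165.8)
"
```

```text
36 [[373.4501 294.0857]]
41 [[374.8396 296.153 ]]
46 [[376.2382 298.2338]]
[0.4866 0.3504]
t 6.4 tcp [ 0.7148 -0.031   0.1786] yawy 80.46 shift [28.82 33.83 -3.45] turn [np.float64(-85.33779529815979)] n 5.4559384290132185 q [-0.2257  0.6434  0.3804  1.1946 -0.2307  1.3443  1.5409] F [ 0.0341  1.1671 -2.6367] gap 0.02149188414059134 grip 10.244179219007492
time_s: 7.52
tool_pos: [0.7141, -0.0309, 0.2064]
tool_rot: [1.918, -2.486, -0.003]
ft_force: [-0.4, 0.4, -0.5]
finger_gap: 0.0214
grip_force: 10.2
t 7.53 tcp [ 0.7141 -0.0309  0.2064] yawy 165.3 shift [-31.1   31.68  -0.57] turn [np.float64(-0.49881563070331936)] n 5.109894823890424 q [-0.0592  0.6105  0.099   1.1419 -0.0579  1.3949  2.9174] F [-0.4019  0.4197 -0.533 ] gap 0.021440056862284368 grip 10.242435168474913
```

```bash
python3 -m creep '[{"xyz":[-3.89,3.96,0],"turn":0},{"xyz":[-3.89,3.96,0],"turn":0},{"xyz":[-3.89,3.96,0],"turn":0},{"xyz":[-3.89,3.96,0],"turn":0},{"xyz":[-3.89,3.96,0],"turn":0},{"xyz":[-3.89,3.96,0],"turn":0},{"xyz":[-3.89,3.96,0],"turn":0},{"xyz":[-3.89,3.96,0],"turn":-0.5},{"xyz":[0,0,0],"turn":0},{"xyz":[0,0,0],"turn":0}]'
python3 -c "
from h import *
r=np.radians(75.8);u=np.array([np.cos(r),np.sin(r)])
go(*(np.array([.48,.3242])+.027*u),.05,165.8)
cv2.imwrite('pics/w4.png',np.hstack([cv2.resize(bot.camera('wrist')[:,:,::-1],(480,360)),cv2.resize(bot.camera('scene')[110:260,350:480,::-1],(312,360),interpolation=3)]))
p=bot.camera_params('wrist');c=np.array([.48,.3242,.006])
for a,b in((65,25),(65,-25),(-65,25),(-65,-25)):
  print(a,b,pr(p,c+np.r_[a*u-b*np.array([-u[1],u[0]])*-1,0]/1e3)*.75)
"
```

```text
time_s: 8.78
tool_pos: [0.4869, 0.3497, 0.2076]
tool_rot: [1.927, -2.48, 0.001]
ft_force: [0.3, -0.8, -0.8]
finger_gap: 0.0215
grip_force: 10.2
t 8.78 tcp [0.4869 0.3497 0.2076] yawy 165.7 shift [-0.08  0.04 15.46] turn [np.float64(-0.1001102103400342)] n 2.493302385881769 q [-0.6289  0.3555 -0.0617  1.5101  0.0229  1.2781  2.1986] F [ 0.3023 -0.7748 -0.848 ] gap 0.02148520229598633 grip 10.244955215603113
65 25 [[265.9892 195.8686]]
65 -25 [[219.346  195.9987]]
-65 25 [[268.449   67.5251]]
-65 -25 [[216.3215  67.6898]]
```

View pics/w4.png

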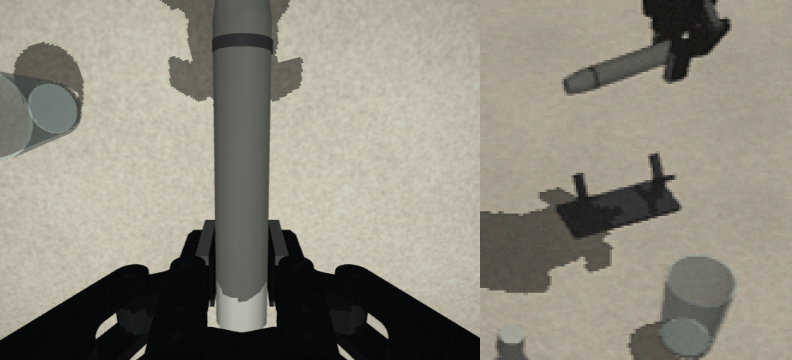

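The rest is hidden behind the marker in the wrist view, right where the fit predicts it (x 216–268 against marker 213–272). Lowering now.

```bash
python3 -m creep '[{"xyz":[0.2,0.04,4],"turn":0},{"xyz":[0,0,5],"turn":0},{"xyz":[0,0,3],"turn":0},{"xyz":[0,0,1.5],"turn":0},{"xyz":[0,0,1],"turn":0},{"xyz":[0,0,0.5],"turn":0},{"xyz":[0,0,0.4],"turn":0},{"xyz":[0,0,0],"turn":0}]'
python3 -c "
from h import *
go(.4859,.3475,.05,165.8)"
```

```text
time_s: 9.88
tool_pos: [0.4863, 0.3487, 0.0548]
tool_rot: [-1.931, 2.477, 0.0]
ft_force: [-0.7, 0.1, 0.1]
finger_gap: 0.0217
grip_force: 10.3
t 9.88 tcp [0.4863 0.3487 0.0548] yawy 165.87 shift [0.13 0.01 0.18] turn [np.float64(0.07092844426495049)] n 0.029204895819369216 q [-0.627   0.4971 -0.0629  1.6729  0.0362  0.972   2.1923] F [-0.7302  0.0505  0.0608] gap 0.02170567518431944 grip 10.337948631495237
```

```bash
python3 -m creep '[{"xyz":[0,0,0.2],"turn":0},{"xyz":[0,0,0],"turn":0}]'
python3 -m creep '[{"xyz":[0,0,0],"turn":0},{"xyz":[0,0,0],"turn":0},{"xyz":[0,0,0],"turn":0}]' 4
python3 -m creep '[{"xyz":[0,0,-2],"turn":0},{"xyz":[0,0,-4],"turn":0},{"xyz":[0,0,-5],"turn":0},{"xyz":[4,0,-4],"turn":0},{"xyz":[0,0,0],"turn":0},{"xyz":[0,0,0],"turn":0}]'
python3 -c "
from h import *
cv2.imwrite('pics/w5.png',np.hstack([cv2.resize(bot.camera('wrist')[:,:,::-1],(480,360)),cv2.resize(bot.camera('scene')[150:270,360:470,::-1],(312,360),interpolation=3)]))
p=bot.camera_params('wrist');np.save('w5.npy',p['T'])
r=np.radians(75.8);u=np.array([np.cos(r),np.sin(r)])
c=np.array([.48,.3242])
go(*(c-.06*u),.05,165.8)
for s in(-85,-75,-51,51,65):print(s,pr(p,np.r_[c+u*s/1e3,.05])*.75)
"
```

```text
time_s: 10.12
tool_pos: [0.4862, 0.3487, 0.0525]
tool_rot: [-1.931, 2.477, 0.0]
ft_force: [-0.2, -0.1, 0.7]
finger_gap: 0.0215
grip_force: 10.4
time_s: 10.5
tool_pos: [0.4862, 0.3483, 0.0522]
tool_rot: [1.931, -2.478, 0.0]
ft_force: [-0.6, 0.4, -0.3]
finger_gap: 0.0404
grip_force: 0.0
time_s: 11.25
tool_pos: [0.4761, 0.3097, 0.2019]
tool_rot: [1.931, -2.478, -0.001]
ft_force: [-0.7, -0.2, -0.5]
finger_gap: 0.04
grip_force: 0.0
t 11.35 tcp [0.4755 0.3101 0.2008] yawy 165.93 shift [ 4.5  -0.11 14.78] turn [np.float64(0.131807347573897)] n 2.38459555662875 q [-0.5878  0.2943 -0.0565  1.607   0.0167  1.2432  2.2487] F [-1.3146 -0.0956 -0.3514] gap 0.04013972612487964 grip 0.0
-85 [[239.4421  89.9561]]
-75 [[239.433  102.4465]]
-51 [[239.4119 131.3872]]
51 [[239.3328 240.111 ]]
65 [[239.323  253.4598]]
```

View pics/w5.png

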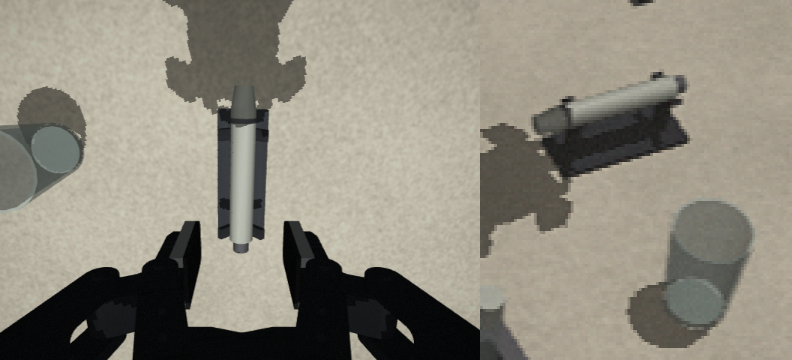

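The marker lies in both Vs, with its nib end at row 87 (about -87 mm) and the button out at row 252. Now I'll grip it near the nib end, lift, then loosen so that it hangs button down.

```bash
python3 -m creep '[{"xyz":[4,0,3],"turn":0},{"xyz":[1.8,-0.1,4],"turn":0},{"xyz":[0,0,4.5],"turn":0},{"xyz":[0,0,2.3],"turn":0},{"xyz":[0,0,1],"turn":0},{"xyz":[0,0,0],"turn":0}]'
python3 -m creep '[{"xyz":[0,0,0],"turn":0},{"xyz":[0,0,0],"turn":0},{"xyz":[0,0,0],"turn":0}]' 2 30
python3 -m creep '[{"xyz":[0,0,-3],"turn":0},{"xyz":[0,0,-5],"turn":0},{"xyz":[0,0,-5],"turn":0},{"xyz":[0,0,-4],"turn":0},{"xyz":[0,0,-3],"turn":0},{"xyz":[0,0,0],"turn":0}]'
python3 -m creep '[{"xyz":[0,0,0],"turn":0},{"xyz":[0,0,0],"turn":0},{"xyz":[0,0,0],"turn":0}]' 2.15 20
python3 -c "
from h import *
cv2.imwrite('pics/w6.png',np.hstack([cv2.resize(bot.camera('wrist')[:,:,::-1],(480,360)),cv2.resize(bot.camera('scene')[60:260,340:500,::-1],(312,390)[:1]+(360,),interpolation=3)]))
"
```

```text
time_s: 12.1
tool_pos: [0.4626, 0.2534, 0.0535]
tool_rot: [1.931, -2.476, -0.001]
ft_force: [-0.1, -0.5, -0.1]
finger_gap: 0.0402
grip_force: 0.0
time_s: 12.48
tool_pos: [0.4625, 0.2536, 0.0553]
tool_rot: [1.932, -2.477, -0.001]
ft_force: [-4.2, -0.3, 2.7]
finger_gap: 0.0208
grip_force: 22.4
time_s: 13.22
tool_pos: [0.4645, 0.2539, 0.2582]
tool_rot: [-1.927, 2.472, -0.001]
ft_force: [0.4, 0.3, -1.2]
finger_gap: 0.0202
grip_force: 22.2
time_s: 13.6
tool_pos: [0.4628, 0.2528, 0.2533]
tool_rot: [1.93, -2.476, -0.0]
ft_force: [0.8, -0.4, -0.8]
finger_gap: 0.0211
grip_force: 3.3
```

View pics/w6.png

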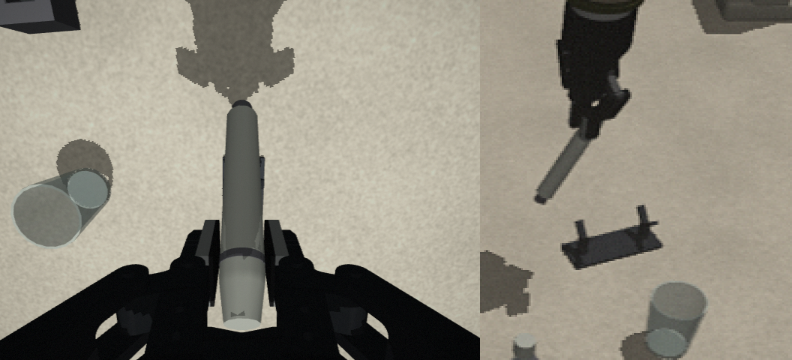

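It swung through: the button is now lower and on the far side, still swinging under a 3 N grip. I'll let it settle and measure the tilt from the wrist column profile against prediction.

```bash
cat > tilt.py <<'E'
from h import *
s=bot.sense();p=bot.camera_params("wrist");I=bot.camera("wrist").astype(int)
R=Ro.from_rotvec(s["tool_rot"]).as_matrix();g=s["tool_pos"]+R@[0,0,.003]
import sys
L=float(sys.argv[1])/1e3
for th in range(-20,91,10):
    t=np.radians(th);d=R@[np.sin(t),0,np.cos(t)]
    print(th,*[np.round(pr(p,g+d*(L-a))[0]).astype(int) for a in(0,.012)],end="; ")
print();print("rows5",[(r,int(I[r:r+5,316:330].mean())) for r in range(60,400,5)])
E
python3 tilt.py 136
python3 -m creep '[{"xyz":[0,0,0],"turn":0},{"xyz":[0,0,0],"turn":0},{"xyz":[0,0,0],"turn":0},{"xyz":[0,0,0],"turn":0},{"xyz":[0,0,0],"turn":0},{"xyz":[0,0,0],"turn":0},{"xyz":[0,0,0],"turn":0},{"xyz":[0,0,0],"turn":0}]'
python3 tilt.py 136 | tail -1
```

```text
-20 [321 307] [321 309]; -10 [321 270] [321 274]; 0 [321 234] [321 240]; 10 [321 198] [321 206]; 20 [321 162] [321 171]; 30 [321 124] [321 136]; 40 [321  85] [321 100]; 50 [320  43] [320  63]; 60 [320  -1] [320  24]; 70 [320 -49] [320 -16]; 80 [ 320 -102] [320 -59]; 90 [ 319 -161] [ 319 -102]; 
rows5 [(60, 95), (65, 95), (70, 96), (75, 95), (80, 97), (85, 96), (90, 92), (95, 95), (100, 96), (105, 96), (110, 93), (115, 97), (120, 96), (125, 96), (130, 104), (135, 133), (140, 180), (145, 184), (150, 183), (155, 181), (160, 52), (165, 81), (170, 82), (175, 83), (180, 82), (185, 83), (190, 83), (195, 83), (200, 83), (205, 83), (210, 83), (215, 83), (220, 83), (225, 83), (230, 83), (235, 83), (240, 83), (245, 83), (250, 83), (255, 83), (260, 83), (265, 83), (270, 83), (275, 83), (280, 83), (285, 83), (290, 83), (295, 83), (300, 83), (305, 83), (310, 83), (315, 83), (320, 82), (325, 49), (330, 40), (335, 77), (340, 89), (345, 90), (350, 92), (355, 102), (360, 110), (365, 112), (370, 112), (375, 112), (380, 112), (385, 112), (390, 112), (395, 111)]
time_s: 14.75
tool_pos: [0.4632, 0.2531, 0
[... 164 characters left out ...]
95), (90, 91), (95, 95), (100, 96), (105, 96), (110, 93), (115, 97), (120, 96), (125, 97), (130, 109), (135, 137), (140, 181), (145, 184), (150, 183), (155, 186), (160, 120), (165, 63), (170, 82), (175, 82), (180, 82), (185, 82), (190, 82), (195, 82), (200, 82), (205, 82), (210, 82), (215, 82), (220, 83), (225, 83), (230, 83), (235, 83), (240, 83), (245, 83), (250, 83), (255, 83), (260, 83), (265, 83), (270, 83), (275, 83), (280, 83), (285, 83), (290, 83), (295, 82), (300, 82), (305, 82), (310, 82), (315, 82), (320, 82), (325, 46), (330, 40), (335, 80), (340, 88), (345, 89), (350, 91), (355, 100), (360, 109), (365, 110), (370, 110), (375, 110), (380, 110), (385, 110), (390, 110), (395, 110)]
```

```bash
sed -i 's/^print();print("rows5.*/v=I[100:330,316:330].mean(1).mean(-1) if I[100:330,316:330].mean(1).ndim>1 else I[100:330,316:330].mean(1);v=I[100:330,316:330].mean((1,2));print("\\ndark rows",[100+i for i in range(230) if v[i]<62]);go(.6093,-.0125,.26,80.4)/' tilt.py
python3 -m creep '[{"xyz":[0,0,0],"turn":0},{"xyz":[0,0,0],"turn":0},{"xyz":[0,0,0],"turn":0},{"xyz":[0,0,0],"turn":0}]' 2.17
python3 tilt.py 136 | tail -2
```

```text
time_s: 15.3
tool_pos: [0.4632, 0.2531, 0.2543]
tool_rot: [-1.931, 2.478, -0.0]
ft_force: [0.2, 0.0, 0.2]
finger_gap: 0.0215
grip_force: 0.0
dark rows [171]
t 15.35 tcp [0.4632 0.2532 0.2543] yawy 165.87 shift [ 22.19 -20.65  -0.87] turn [np.float64(85.46642148618253)] n 3.579669317835947 q [-0.53    0.1746 -0.0349  1.6342  0.0062  1.3328  2.329 ] F [ 0.363   0.2636 -0.0728] gap 0.021765453724176625 grip 0.0
```

```bash
python3 -m creep '[{"xyz":[0,0,0],"turn":0},{"xyz":[0,0,0],"turn":0}]' 2.0 25
python3 -c "
from h import *
cv2.imwrite('pics/w7.png',np.hstack([cv2.resize(bot.camera('wrist')[:,:,::-1],(480,360)),cv2.resize(bot.camera('scene')[60:260,340:500,::-1],(312,360),interpolation=3)]))
"
```

```text
time_s: 15.6
tool_pos: [0.4632, 0.2531, 0.2543]
tool_rot: [1.931, -2.478, -0.0]
ft_force: [0.5, 0.1, 0.2]
finger_gap: 0.0199
grip_force: 0.0
```

View pics/w7.png

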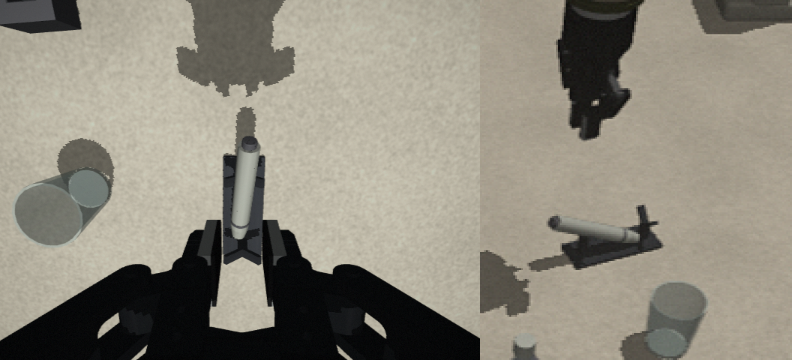

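The marker slipped out (my last loosening went too far) but landed on the rest. Its nib end is at px (320,315) on the base strip and its button end, raised over the saddle, is at px (333,189). It's recoverable, so I'll compute its pose, re-lay it flat and take it again by the full-diameter barrel.

```bash
python3 -c "
from h import *
from scipy.optimize import brentq
p=bot.camera_params('wrist')
n=w(p,(320,313),.016)[0]
z=brentq(lambda z:np.linalg.norm(w(p,(333,189),z)[0]-n)-.15,.016,.15);b=w(p,(333,189),z)[0]
r=np.radians(75.8);u=np.array([np.cos(r),np.sin(r)]);v=np.array([-u[1],u[0]]);c=np.array([.48,.3242])
for q in(n,b):print(q,'local',(q[:2]-c)@u,(q[:2]-c)@v)
d=(b-n)/.15;print('yaw',np.degrees(np.arctan2(d[1],d[0])),'tilt',np.degrees(np.arcsin(d[2])))
for s in(.06,.065,.07):q=n+d*s;print(s,q,(q[:2]-c)@u)
go(*(n+d*.065),165.8)
# dark button check: profile along axis near button end
I=bot.camera('wrist').astype(int)
P=[n+d*s for s in np.arange(.128,.154,.002)]
print([int(I[int(y),int(x)].mean()) for x,y in pr(p,P)])
"
```

```text
[0.4894 0.3528 0.016 ] local 0.03002566253406508 -0.0021499078664544025
[0.4491 0.2305 0.0929] local -0.09843154129822608 0.006921380083957222
yaw -108.23936189877114 tilt 30.849857908954906
0.06 [0.4733 0.3039 0.0468] -0.021357218998851412
0.065 [0.472  0.2998 0.0493] -0.025639125793261077
0.07 [0.4706 0.2957 0.0519] -0.02992103258767081
t 15.7 tcp [0.4632 0.2531 0.2543] yawy 165.87 shift [-4.74  0.28 20.19] turn [np.float64(0.06628541865808302)] n 3.2567378707646166 q [-0.53    0.1747 -0.0349  1.6343  0.0062  1.3328  2.329 ] F [ 0.0856 -0.1737  0.4114] gap 0.02004579591817603 grip 0.0
[170, 173, 171, 172, 171, 83, 89, 85, 87, 99, 52, 49, 47]
```

```bash
python3 -m creep '[{"xyz":[-2.5,0.1,4],"turn":0},{"xyz":[-2.65,0.15,5],"turn":0},{"xyz":[0,0,5.5],"turn":0},{"xyz":[0,0,3.5],"turn":0},{"xyz":[0,0,2],"turn":0},{"xyz":[0,0,0.6],"turn":0},{"xyz":[0,0,0],"turn":0}]' 4.2
python3 -m creep '[{"xyz":[0,0,0],"turn":0},{"xyz":[0,0,0],"turn":0},{"xyz":[0,0,0],"turn":0}]' 2.0 25
python3 -m creep '[{"xyz":[0,0,-1],"turn":0},{"xyz":[0,0,-3],"turn":0},{"xyz":[0,0,-2],"turn":0},{"xyz":[0,0,0],"turn":0}]'
python3 -c "
from h import *
r=np.radians(75.8);u=np.array([np.cos(r),np.sin(r)]);c=np.array([.48,.3242])
go(*(c+.022*u),.05,165.8)"
```

```text
time_s: 16.62
tool_pos: [0.4735, 0.3038, 0.0486]
tool_rot: [-1.931, 2.478, -0.0]
ft_force: [-0.2, 0.2, -0.4]
finger_gap: 0.0418
grip_force: 0.0
time_s: 17.0
tool_pos: [0.4741, 0.3042, 0.0494]
tool_rot: [-1.93, 2.476, -0.0]
ft_force: [1.1, -0.6, 4.6]
finger_gap: 0.0212
grip_force: 24.6
time_s: 17.5
tool_pos: [0.4741, 0.3042, 0.1101]
tool_rot: [-1.929, 2.476, -0.0]
ft_force: [-0.1, 0.2, -1.5]
finger_gap: 0.0211
grip_force: 24.5
t 17.5 tcp [0.4741 0.3042 0.1101] yawy 165.86 shift [-4.27 -0.08  5.72] turn [np.float64(0.06281400543642235)] n 0.9229427794895404 q [-0.579   0.3645 -0.0593  1.7284  0.0244  1.0464  2.2482] F [-0.1083  0.2362 -1.5395] gap 0.021065717224866103 grip 24.54314276576042
```

```bash
python3 -m creep '[{"xyz":[-2.2,-0.04,0],"turn":0},{"xyz":[-2.1,-0.04,0],"turn":0},{"xyz":[0,0,2],"turn":0},{"xyz":[0,0,1.5],"turn":0},{"xyz":[0,0,1],"turn":0},{"xyz":[0,0,0.7],"turn":0},{"xyz":[0,0,0.5],"turn":0},{"xyz":[0,0,0],"turn":0}]' 2.1 20
python3 -m creep '[{"xyz":[0,0,0],"turn":0},{"xyz":[0,0,0],"turn":0},{"xyz":[0,0,0],"turn":0}]' 4.2
python3 -m creep '[{"xyz":[0,0,-3],"turn":0},{"xyz":[0,0,-5],"turn":0},{"xyz":[0,0,-5],"turn":0},{"xyz":[0,0,-2],"turn":0},{"xyz":[0,0,0],"turn":0},{"xyz":[0,0,0],"turn":0}]'
cat > prof.py <<'E'
from h import *
# brightness along the rest axis (z=.05) in top and wrist views, local mm
r=np.radians(75.8);u=np.array([np.cos(r),np.sin(r)]);v=np.array([-u[1],u[0]]);c=np.array([.48,.3242])
for n in("wrist","scene"):
    p=bot.camera_params(n);I=bot.camera(n).astype(int)
    L=np.arange(-110,111,4)
    P=pr(p,[np.r_[c+u*l/1e3,.058] for l in L])
    print(n,[(int(l),int(I[int(round(y)),int(round(x))].mean()) if 0<=x<639.4 and 0<=y<479.4 else None) for l,(x,y) in zip(L,P)])
    for l in(-35,0,35):
        Q=pr(p,[np.r_[c+u*l/1e3+v*m/1e3,.05] for m in range(-18,19,3)])
        print("  across",l,[int(I[int(round(y)),int(round(x))].mean()) if 0<=y<479 else None for x,y in Q])
E
python3 prof.py
```

```text
time_s: 18.5
tool_pos: [0.4854, 0.3446, 0.0535]
tool_rot: [-1.929, 2.478, -0.001]
ft_force: [-6.1, -6.0, 23.0]
finger_gap: 0.0209
grip_force: 24.5
time_s: 18.88
tool_pos: [0.4843, 0.3449, 0.0506]
tool_rot: [1.93, -2.477, -0.0]
ft_force: [0.2, -0.4, 0.1]
finger_gap: 0.0422
grip_force: 0.0
time_s: 19.62
tool_pos: [0.4841, 0.3448, 0.1997]
tool_rot: [1.93, -2.476, -0.0]
ft_force: [0.2, -0.6, 0.2]
finger_gap: 0.0421
grip_force: 0.0
wrist [(-110, 88), (-106, 84), (-102, 85), (-98, 88), (-94, 88), (-90, 90), (-86, 90), (-82, 89), (-78, 93), (-74, 97), (-70, 97), (-66, 43), (-62, 47), (-58, 92), (-54, 92), (-50, 92), (-46, 94), (-42, 94), (-38, 94), (-34, 95), (-30, 94), (-26, 95), (-22, 95), (-18, 131), (-14, 180), (-10, 183), (-6, 182), (-2, 183), (2, 185), (6, 182), (10, 183), (14, 183), (18, 181), (22, 183), (26, 183), (30, 182), (34, 185), (38, 183), (42, 181), (46, 182), (50, 110), (54, 183), (58, 182), (62, 183), (66, 183), (70, 183), (74, 180), (78, 16), (82, 175), (86, 187), (90, 190), (94, 177), (98, 187), (102, 176), (106, 181), (110, 174)]
  across -35 [60, 58, 59, 60, 79, 89, 93
[... 313 characters left out ...]
62, 41), (-58, 83), (-54, 87), (-50, 88), (-46, 82), (-42, 86), (-38, 82), (-34, 85), (-30, 86), (-26, 83), (-22, 86), (-18, 121), (-14, 167), (-10, 167), (-6, 159), (-2, 164), (2, 167), (6, 164), (10, 162), (14, 159), (18, 162), (22, 169), (26, 159), (30, 161), (34, 162), (38, 160), (42, 161), (46, 159), (50, 125), (54, 90), (58, 156), (62, 153), (66, 147), (70, 157), (74, 156), (78, 137), (82, 164), (86, 162), (90, 161), (94, 157), (98, 159), (102, 156), (106, 155), (110, 160)]
  across -35 [51, 71, 74, 76, 81, 87, 89, 86, 87, 81, 90, 90, 162]
  across 0 [52, 49, 73, 103, 121, 130, 146, 163, 163, 159, 139, 157, 161]
  across 35 [23, 75, 75, 102, 121, 147, 147, 161, 161, 153, 142, 157, 167]
```

The marker is back in the Vs, straight. Its button end is at about -69 mm and out by 12 mm (dark band -70 to -58), with the nib end at about +80 mm. I'll take the nib end again and repeat the swing, stopping at 3 N this time.

```bash
python3 -c "
from h import *
r=np.radians(75.8);u=np.array([np.cos(r),np.sin(r)]);c=np.array([.48,.3242])
go(*(c+.065*u),.05,165.8)"
python3 -m creep '[{"xyz":[-4.5,0,2],"turn":0},{"xyz":[0,0,4],"turn":0},{"xyz":[0,0,4.7],"turn":0},{"xyz":[0,0,3],"turn":0},{"xyz":[0,0,1],"turn":0},{"xyz":[0,0,0],"turn":0}]'
python3 -m creep '[{"xyz":[0,0,0],"turn":0},{"xyz":[0,0,0],"turn":0},{"xyz":[0,0,0],"turn":0}]' 2 25
python3 -m creep '[{"xyz":[0,0,-3],"turn":0},{"xyz":[0,0,-5],"turn":0},{"xyz":[0,0,-5],"turn":0},{"xyz":[0,0,-4],"turn":0},{"xyz":[0,0,-3],"turn":0},{"xyz":[0,0,0],"turn":0},{"xyz":[0,0,0],"turn":0}]'
```

```text
t 19.73 tcp [0.4839 0.3447 0.1994] yawy 165.87 shift [-4.46 -0.16 14.63] turn [np.float64(0.06926613442010421)] n 2.3589755550185347 q [-0.6214  0.3511 -0.0659  1.5348  0.0237  1.2596  2.2044] F [-0.2555  0.0453  0.0326] gap 0.04231368857632738 grip 0.0
time_s: 20.48
tool_pos: [0.4953, 0.3886, 0.0537]
tool_rot: [1.93, -2.477, -0.0]
ft_force: [0.0, 0.9, 0.8]
finger_gap: 0.0421
grip_force: 0.0
time_s: 20.85
tool_pos: [0.4969, 0.3894, 0.056]
tool_rot: [-1.929, 2.475, -0.0]
ft_force: [3.8, 0.8, 3.5]
finger_gap: 0.0202
grip_force: 17.1
time_s: 21.72
tool_pos: [0.495, 0.3886, 0.2531]
tool_rot: [1.93, -2.476, -0.0]
ft_force: [-1.0, 0.7, -1.2]
finger_gap: 0.0203
grip_force: 16.8
```

```bash
cat > tip.py <<'E'
from h import *
# brightness from wrist along swing plane; button tip candidates (theta from hanging, + = tool +x)
s=bot.sense();p=bot.camera_params("wrist");I=bot.camera("wrist").astype(int)
R=Ro.from_rotvec(s["tool_rot"]).as_matrix();g=s["tool_pos"]+R@[0,0,.003]
a=[]
for th in range(-40,95,5):
    t=np.radians(th);d=R@[np.sin(t),0,np.cos(t)]
    q=pr(p,[g+d*l for l in(.06,.1,.118,.130)])
    a.append((th,[int(I[int(y),int(x)].mean()) if 0<=y<480 else -1 for x,y in q]))
print(round(s["time_s"],2),a)
E
python3 tip.py
python3 -m creep '[{"xyz":[0,0,0],"turn":0},{"xyz":[0,0,0],"turn":0}]' 2.07 20
python3 tip.py
```

```text
21.73 [(-40, [96, 180, 182, 22]), (-35, [97, 98, 96, 97]), (-30, [96, 96, 96, 96]), (-25, [97, 97, 97, 97]), (-20, [98, 98, 98, 99]), (-15, [99, 53, 55, 54]), (-10, [83, 99, 98, 100]), (-5, [54, 97, 97, 97]), (0, [99, 98, 98, 98]), (5, [97, 98, 98, 99]), (10, [99, 97, 97, 97]), (15, [98, 97, 99, 98]), (20, [100, 99, 100, 97]), (25, [98, 99, 98, 97]), (30, [99, 98, 97, 98]), (35, [99, 97, 98, 95]), (40, [100, 96, 97, 97]), (45, [99, 99, 95, 97]), (50, [97, 96, 97, 92]), (55, [98, 95, 94, 92]), (60, [99, 94, 92, 90]), (65, [97, 96, 90, -1]), (70, [98, 92, 90, -1]), (75, [99, 91, -1, -1]), (80, [97, 93, -1, -1]), (85, [99, 89, -1, -1]), (90, [97, 90, -1, -1])]
time_s: 22.02
tool_pos: [0.4954, 0.3886, 0.2533]
tool_rot: [1.93, -2.477, 0.0]
ft_force: [-1.5, -0.3, -0.7]
finger_gap: 0.0207
grip_force: 11.2
22.02 [(-40, [60, 8, 6, 7]), (-35, [92, 95, 86, 82]), (-30, [94, 94, 94, 94]), (-25, [94, 94, 92, 94]), (-20, [95, 94, 94, 92]), (-15, [92, 93, 90, 90]), (-10, [90, 91, 44, 42]), (-5, [90, 90, 91, 91]), (0, [40, 91, 91, 90]), (5, [45, 90, 91, 90]), (10, [90, 90, 89, 93]), (15, [90, 91, 90, 90]), (20, [91, 90, 92, 90]), (25, [91, 91, 90, 91]), (30, [90, 88, 89, 88]), (35, [91, 91, 90, 89]), (40, [93, 91, 89, 87]), (45, [91, 90, 86, 33]), (50, [90, 89, 33, 25]), (55, [91, 88, 21, 98]), (60, [90, 88, 38, 88]), (65, [90, 24, 94, -1]), (70, [91, 23, 91, -1]), (75, [92, 41, -1, -1]), (80, [89, 96, -1, -1]), (85, [91, 94, -1, -1]), (90, [89, 92, -1, -1])]
```

```bash
sed -i 's/range(-40,95,5)/range(-40,95,10)/' tip.py
python3 -m creep '[{"xyz":[0,0,0],"turn":0},{"xyz":[0,0,0],"turn":0}]' 
python3 tip.py; python3 -m creep '[{"xyz":[0,0,0],"turn":0},{"xyz":[0,0,0],"turn":0},{"xyz":[0,0,0],"turn":0}]' 2.09
python3 tip.py
```

```text
time_s: 22.32
tool_pos: [0.4956, 0.3888, 0.2542]
tool_rot: [1.931, -2.478, -0.0]
ft_force: [-0.1, 0.4, -0.3]
finger_gap: 0.0207
grip_force: 11.5
22.32 [(-40, [3, 3, 3, 7]), (-30, [93, 93, 93, 93]), (-20, [93, 94, 93, 94]), (-10, [90, 88, 43, 44]), (0, [89, 89, 89, 88]), (10, [89, 89, 89, 88]), (20, [89, 89, 88, 91]), (30, [88, 89, 87, 89]), (40, [88, 87, 87, 86]), (50, [89, 88, 31, 22]), (60, [88, 28, 31, 88]), (70, [89, 23, 91, -1]), (80, [90, 96, -1, -1]), (90, [90, 90, -1, -1])]
time_s: 22.75
tool_pos: [0.4956, 0.3888, 0.2543]
tool_rot: [1.931, -2.478, 0.0]
ft_force: [0.1, 0.3, -0.5]
finger_gap: 0.0208
grip_force: 8.7
22.75 [(-40, [6, 10, 8, 6]), (-30, [92, 92, 92, 92]), (-20, [93, 91, 93, 92]), (-10, [90, 88, 44, 43]), (0, [87, 86, 90, 88]), (10, [88, 89, 90, 87]), (20, [87, 88, 89, 86]), (30, [89, 88, 87, 87]), (40, [87, 86, 87, 31]), (50, [89, 87, 29, 22]), (60, [88, 27, 28, 90]), (70, [87, 23, 90, -1]), (80, [88, 98, -1, -1]), (90, [88, 91, -1, -1])]
```

```bash
python3 -m creep '[{"xyz":[0,0,0],"turn":0},{"xyz":[0,0,0],"turn":0},{"xyz":[0,0,0],"turn":0}]' 2.11
python3 tip.py
```

```text
time_s: 23.18
tool_pos: [0.4956, 0.3888, 0.2542]
tool_rot: [1.931, -2.478, -0.0]
ft_force: [0.1, -0.2, -0.3]
finger_gap: 0.0209
grip_force: 6.4
23.18 [(-40, [6, 5, 7, 186]), (-30, [87, 87, 87, 87]), (-20, [89, 90, 89, 90]), (-10, [90, 85, 85, 41]), (0, [86, 85, 85, 84]), (10, [86, 86, 84, 85]), (20, [86, 83, 83, 84]), (30, [84, 84, 85, 83]), (40, [85, 83, 30, 29]), (50, [86, 30, 31, 24]), (60, [84, 27, 28, 89]), (70, [84, 19, 91, -1]), (80, [85, 98, -1, -1]), (90, [85, 92, -1, -1])]
```

```bash
python3 -m creep '[{"xyz":[0,0,0],"turn":0},{"xyz":[0,0,0],"turn":0}]' 2.13
python3 tip.py
```

```text
time_s: 23.48
tool_pos: [0.4956, 0.3888, 0.2543]
tool_rot: [1.931, -2.478, -0.0]
ft_force: [0.1, 0.1, -1.6]
finger_gap: 0.0215
grip_force: 4.3
23.48 [(-40, [4, 193, 185, 187]), (-30, [96, 96, 96, 96]), (-20, [86, 86, 85, 86]), (-10, [84, 78, 81, 80]), (0, [81, 80, 80, 80]), (10, [78, 80, 81, 80]), (20, [79, 80, 79, 78]), (30, [79, 77, 63, 62]), (40, [81, 63, 29, 28]), (50, [80, 30, 28, 22]), (60, [80, 27, 27, 92]), (70, [79, 23, 93, -1]), (80, [77, 97, -1, -1]), (90, [77, 94, -1, -1])]
```

```bash
python3 -m creep '[{"xyz":[0,0,0],"turn":0}]'; python3 tip.py; python3 -m creep '[{"xyz":[0,0,0],"turn":0},{"xyz":[0,0,0],"turn":0}]' 2.0 20
sed -i 's/range(-40,95,10)/range(-20,61,5)/' tip.py; python3 tip.py; python3 -c "
from h import *
go(.6093,-.0125,.26,80.4)"
```

```text
time_s: 23.65
tool_pos: [0.4956, 0.3888, 0.2543]
tool_rot: [1.931, -2.478, -0.0]
ft_force: [-0.6, 0.3, -0.6]
finger_gap: 0.0212
grip_force: 4.3
23.65 [(-40, [5, 194, 186, 187]), (-30, [94, 94, 94, 94]), (-20, [85, 85, 86, 87]), (-10, [85, 78, 79, 79]), (0, [80, 79, 79, 79]), (10, [79, 80, 79, 81]), (20, [81, 79, 79, 79]), (30, [80, 77, 62, 60]), (40, [81, 63, 30, 27]), (50, [79, 30, 29, 21]), (60, [80, 30, 28, 91]), (70, [79, 20, 91, -1]), (80, [79, 97, -1, -1]), (90, [79, 92, -1, -1])]
time_s: 23.95
tool_pos: [0.4956, 0.3888, 0.2543]
tool_rot: [1.931, -2.478, -0.0]
ft_force: [0.2, -0.7, -1.0]
finger_gap: 0.0203
grip_force: 19.1
23.95 [(-20, [85, 87, 84, 84]), (-15, [85, 85, 87, 83]), (-10, [85, 80, 79, 79]), (-5, [82, 37, 80, 81]), (0, [79, 79, 80, 80]), (5, [37, 80, 80, 79]), (10, [81, 80, 78, 81]), (15, [79, 82, 80, 80]), (20, [80, 80, 79, 79]), (25, [80, 79, 78, 65]), (30, [79, 78, 62, 62]), (35, [80, 65, 62, 28]), (40, [81, 60, 29, 28]), (45, [81, 63, 29, 29]), (50, [80, 32, 29, 23]), (55, [79, 29, 21, 100]), (60, [77, 28, 28, 92])]
t 24.0 tcp [0.4956 0.3888 0.2543] yawy 165.87 shift [ 36.14 -20.82  -0.87] turn [np.float64(85.4663021851436)] n 5.829106694553814 q [-0.6641  0.3964 -0.0724  1.3499  0.0284  1.3964  2.1591] F [-0.5746 -0.1111  0.0694] gap 0.02063716189209367 grip 19.143240015473566
```

The hang angle is about 27° off vertical, button down, held at 19 N. I'll carry it high to the empty well and insert the button end.

```bash
python3 -m creep '[{"xyz":[0,0,-2],"turn":0},{"xyz":[0,0,-2.5],"turn":10},{"xyz":[0,0,-2.5],"turn":10.5},{"xyz":[0,0,0],"turn":10.5},{"xyz":[0,0,0],"turn":10.5},{"xyz":[0,0,0],"turn":10.5},{"xyz":[0,0,0],"turn":10.5},{"xyz":[0,0,0],"turn":10.5},{"xyz":[0,0,0],"turn":10.5},{"xyz":[0,0,0],"turn":2},{"xyz":[0,0,0],"turn":0}]'
python3 -c "
from h import *
go(.6682,-.0226,.325,80.4)"; python3 tip.py
```

```text
time_s: 25.38
tool_pos: [0.4955, 0.3889, 0.3243]
tool_rot: [-0.259, -3.131, 0.0]
ft_force: [-0.3, 0.2, -1.4]
finger_gap: 0.0204
grip_force: 19.2
t 25.38 tcp [0.4955 0.3889 0.3243] yawy 80.55 shift [-23.79 -37.75  -0.37] turn [np.float64(0.14981842670717072)] n 6.089262755121319 q [-0.8241  0.3777  0.1569  1.2288 -0.0576  1.5396  0.7295] F [-0.2513  0.1711 -1.4284] gap 0.020365064019516304 grip 19.159771960257785
25.38 [(-20, [90, 89, 89, 89]), (-15, [92, 129, 129, 126]), (-10, [131, 112, 114, 109]), (-5, [123, 55, 113, 114]), (0, [114, 114, 112, 112]), (5, [55, 114, 114, 111]), (10, [114, 112, 113, 111]), (15, [113, 111, 112, 111]), (20, [113, 112, 113, 111]), (25, [114, 110, 110, 197]), (30, [115, 111, 201, 203]), (35, [117, 198, 200, 198]), (40, [113, 190, 202, 201]), (45, [112, 201, 200, 203]), (50, [113, 203, 203, 195]), (55, [112, 200, 194, 192]), (60, [112, 206, 195, 186])]
```

```bash
cat > rows.py <<'E'
from h import *
s=bot.sense();p=bot.camera_params("wrist");I=bot.camera("wrist").astype(int)
R=Ro.from_rotvec(s["tool_rot"]).as_matrix();g=s["tool_pos"]+R@[0,0,.003]
c=int(round(pr(p,g+R@[0,0,.13])[0][0]))
print("col",c,[(r,int(I[r:r+2,c-3:c+4].mean())) for r in range(100,300,3)])
# width (columns brighter/darker run) not needed; predicted rows of tip front/back rim, shoulder front rim
for th in range(-10,45,3):
    t=np.radians(th);d=R@[np.sin(t),0,np.cos(t)];n=R@[np.cos(t),0,-np.sin(t)]
    print(th,[int(pr(p,g+d*L+n*a)[0][1]) for L,a in((.136,.0075),(.136,-.0075),(.124,.0075),(.124,.011))],end=" ")
E
python3 rows.py
```

```text
col 324 [(100, 197), (103, 203), (106, 203), (109, 198), (112, 196), (115, 197), (118, 201), (121, 199), (124, 200), (127, 202), (130, 192), (133, 194), (136, 200), (139, 200), (142, 205), (145, 201), (148, 130), (151, 109), (154, 108), (157, 108), (160, 110), (163, 109), (166, 110), (169, 110), (172, 110), (175, 110), (178, 111), (181, 111), (184, 111), (187, 111), (190, 111), (193, 111), (196, 111), (199, 112), (202, 112), (205, 112), (208, 112), (211, 113), (214, 113), (217, 112), (220, 112), (223, 112), (226, 113), (229, 112), (232, 113), (235, 112), (238, 113), (241, 113), (244, 113), (247, 113), (250, 113), (253, 113), (256, 113), (259, 113), (262, 86), (265, 55), (268, 55), (271, 112), (274, 113), (277, 114), (280, 113), (283, 115), (286, 121), (289, 125), (292, 130), (295, 127), (298, 118)]
-10 [258, 281, 261, 255] -7 [247, 270, 250, 245] -4 [236, 259, 240, 234] -1 [225, 248, 230, 224] 2 [214, 237, 219, 214] 5 [204, 226, 209, 204] 8 [193, 216, 199, 193] 11 [182, 205, 189, 183] 14 [171, 194, 178, 173] 17 [160, 183, 168, 162] 20 [148, 172, 157, 152] 23 [137, 161, 147, 141] 26 [126, 150, 136, 130] 29 [114, 138, 126, 120] 32 [102, 127, 115, 109] 35 [90, 115, 104, 98] 38 [78, 104, 93, 87] 41 [66, 92, 82, 75] 44 [53, 80, 70, 64]
```

```bash
cat > th.py <<'E'
from h import *
s=bot.sense();R=Ro.from_rotvec(s["tool_rot"]).as_matrix();g=s["tool_pos"]+R@[0,0,.003]
bg={"scene":cv2.imread("pics/scene0.png"),"top":cv2.imread("pics/top0.png")}
for n in bg:
    p=bot.camera_params(n);I=bot.camera(n)[:,:,::-1].astype(int);D=np.abs(I-bg[n]).mean(2).astype(np.float32)
    for th in range(-2,45,2):
        t=np.radians(th);d=R@[np.sin(t),0,np.cos(t)]
        q=pr(p,[g+d*L for L in np.arange(.06,.142,.004)]).astype(np.float32)
        m=cv2.remap(D,q[:,:1],q[:,1:],1).ravel()
        print(n,th,"mean",int(m[:15].mean()),"far",m[13:].astype(int).tolist())
E
python3 th.py
```

```text
scene -2 mean 2 far [2, 4, 3, 4, 1, 2, 2, 3]
scene 0 mean 2 far [1, 1, 1, 2, 2, 3, 2, 3]
scene 2 mean 2 far [3, 5, 2, 2, 2, 1, 3, 2]
scene 4 mean 2 far [1, 1, 4, 2, 6, 4, 2, 3]
scene 6 mean 2 far [1, 1, 3, 1, 2, 3, 4, 1]
scene 8 mean 2 far [2, 1, 3, 4, 4, 2, 0, 2]
scene 10 mean 7 far [2, 3, 2, 1, 1, 2, 1, 2]
scene 12 mean 26 far [7, 5, 3, 2, 1, 1, 4, 2]
scene 14 mean 69 far [49, 46, 27, 7, 3, 3, 1, 1]
scene 16 mean 86 far [88, 87, 81, 71, 47, 7, 4, 2]
scene 18 mean 83 far [85, 83, 79, 82, 87, 97, 12, 3]
scene 20 mean 81 far [81, 78, 80, 80, 81, 86, 96, 36]
scene 22 mean 83 far [81, 86, 83, 80, 81, 81, 89, 48]
scene 24 mean 83 far [82, 83, 85, 88, 87, 86, 69, 37]
scene 26 mean 84 far [86, 77, 74, 52, 47, 27, 27, 12]
scene 28 mean 70 far [24, 16, 8, 8, 5, 6, 4, 1]
scene 30 mean 53 far [3, 3, 5, 3, 3, 3, 2, 5]
scene 32 mean 38 far [2, 3, 3, 2, 2, 1, 1, 3]
scene 34 mean 24 far [5, 1, 1, 2, 2, 4, 5, 3]
scene 36 mean 12 far [1, 2, 2, 4, 5, 2, 1, 1]
scene 38 mean 6 far [3, 2, 1, 2, 1, 1, 1, 4]
scene 40 mean 3 far [3, 1, 2, 3, 2, 1, 2, 2]
scene 42 mean 2 far [3, 3, 1, 2, 3, 1, 1, 1]
scene 44
[... 417 characters left out ...]
, 7]
top 16 mean 80 far [76, 83, 86, 84, 81, 84, 72, 32]
top 18 mean 77 far [80, 77, 78, 80, 79, 76, 83, 80]
top 20 mean 77 far [80, 75, 81, 80, 76, 78, 78, 32]
top 22 mean 73 far [74, 76, 70, 75, 66, 72, 24, 8]
top 24 mean 71 far [67, 67, 63, 64, 60, 7, 5, 2]
top 26 mean 64 far [55, 60, 50, 11, 7, 3, 6, 4]
top 28 mean 50 far [13, 9, 5, 6, 5, 7, 5, 6]
top 30 mean 35 far [2, 5, 2, 6, 4, 7, 3, 5]
top 32 mean 24 far [6, 6, 4, 5, 4, 2, 3, 6]
top 34 mean 16 far [5, 3, 5, 3, 8, 2, 9, 6]
top 36 mean 9 far [2, 7, 5, 5, 4, 7, 7, 4]
top 38 mean 5 far [4, 4, 3, 6, 2, 3, 2, 3]
top 40 mean 5 far [6, 5, 3, 4, 4, 2, 3, 7]
top 42 mean 5 far [5, 3, 6, 6, 4, 7, 3, 3]
top 44 mean 3 far [6, 3, 6, 3, 4, 5, 5, 4]
```

Both cameras agree: tilt 20.5°, tip 138 mm from the grip, so the button is still out. Moving over the well.

```bash
python3 -c "
from h import *
go(.6544,-.0203,.322,80.4)"
python3 -m creep '[{"xyz":[-3.2,-5.3,0],"turn":0},{"xyz":[-3.2,-5.3,0],"turn":0},{"xyz":[-3.2,-5.3,0],"turn":0},{"xyz":[-3.2,-5.3,0],"turn":0},{"xyz":[-3.2,-5.3,0],"turn":0},{"xyz":[-3.2,-5.3,0],"turn":0},{"xyz":[-3.2,-5.3,0],"turn":0},{"xyz":[0,0,0],"turn":0},{"xyz":[0,0,0],"turn":0}]'
python3 -c "
from h import *
go(.6544,-.0203,.170,80.4)"; python3 rows.py | head -1
```

```text
t 25.57 tcp [0.4956 0.3888 0.3242] yawy 80.46 shift [-22.44 -37.71  -0.08] turn [np.float64(0.06114655828713467)] n 6.082629363274821 q [-0.8238  0.3777  0.1568  1.2288 -0.0578  1.5395  0.7282] F [-0.0889 -0.8563 -1.0289] gap 0.020256593975862124 grip 19.158637736072706
time_s: 26.7
tool_pos: [0.6544, -0.0146, 0.324]
tool_rot: [-0.264, -3.13, -0.001]
ft_force: [-0.5, -0.2, -1.0]
finger_gap: 0.02
grip_force: 19.2
t 26.7 tcp [ 0.6544 -0.0146  0.324 ] yawy 80.37 shift [-0.1  -0.57 15.1 ] turn [np.float64(-0.030232295172993418)] n 2.435662744882932 q [-0.2466  0.4468  0.3459  1.1546 -0.1475  1.5641  1.4714] F [-0.5428 -0.1535 -0.9789] gap 0.020029870814518392 grip 19.21896587275114
col 324 [(100, 203), (103, 202), (106, 205), (109, 202), (112, 202), (115, 135), (118, 120), (121, 121), (124, 121), (127, 121), (130, 116), (133, 57), (136, 56), (139, 57), (142, 56), (145, 57), (148, 105), (151, 112), (154, 112), (157, 113), (160, 113), (163, 113), (166, 114), (169, 114), (172, 114), (175, 114), (178, 115), (181, 115), (184, 115), (187, 115), (190, 115), (193, 116), (196, 116), (199, 116), (202, 116), (205, 116), (208, 116), (211, 116), (214, 116), (217, 116), (220, 116), (223, 116), (226, 117), (229, 117), (232, 117), (235, 117), (238, 117), (241, 117), (244, 117), (247, 117), (250, 117), (253, 117), (256, 110), (259, 93), (262, 87), (265, 57), (268, 57), (271, 116), (274, 118), (277, 118), (280, 118), (283, 120), (286, 124), (289, 130), (292, 134), (295, 134), (298, 128)]
```

```bash
python3 -m creep '[{"xyz":[-0.1,-0.57,2],"turn":0},{"xyz":[0,0,5],"turn":0},{"xyz":[0,0,4],"turn":0},{"xyz":[0,0,2],"turn":0},{"xyz":[0,0,1.2],"turn":0},{"xyz":[0,0,0.9],"turn":0},{"xyz":[0,0,0],"turn":0},{"xyz":[0,0,0],"turn":0}]'
python3 -c "
from h import *
go(.6544,-.0203,.170,80.4)"; python3 rows.py | head -1|cut -c1-900
```

```text
time_s: 27.75
tool_pos: [0.6549, -0.0202, 0.1743]
tool_rot: [0.264, 3.129, 0.0]
ft_force: [-0.5, 0.0, -0.3]
finger_gap: 0.0206
grip_force: 19.2
t 27.75 tcp [ 0.6549 -0.0202  0.1743] yawy 80.37 shift [ 0.05 -0.02  0.13] turn [np.float64(-0.03165146715693368)] n 0.020983866315148085 q [-0.243   0.504   0.3267  1.4045 -0.1637  1.2582  1.4986] F [-0.536   0.019  -0.3386] gap 0.02058690529503034 grip 19.209200293080357
col 324 [(100, 220), (103, 215), (106, 221), (109, 207), (112, 134), (115, 134), (118, 134), (121, 134), (124, 134), (127, 135), (130, 135), (133, 134), (136, 119), (139, 98), (142, 104), (145, 88), (148, 125), (151, 127), (154, 128), (157, 128), (160, 128), (163, 128), (166, 129), (169, 130), (172, 129), (175, 129), (178, 130), (181, 130), (184, 130), (187, 130), (190, 130), (193, 131), (196, 131), (199, 132), (202, 131), (205, 132), (208, 131), (211, 132), (214, 132), (217, 131), (220, 132), (223, 132), (226, 132), (229, 132), (232, 132), (235, 133), (238, 132), (241, 133), (244, 133), (247, 133), (250, 133), (253, 133), (256, 124), (259, 116), (262, 99), (265, 66), (268, 66), (271, 132), (274, 133), (277, 134), (280, 133), (283, 136), (286, 141), (289, 143), (292, 138), (295, 129), (298, 113)]
```

```bash
python3 -m creep '[{"xyz":[0.4,0,0],"turn":0},{"xyz":[0.5,0,0],"turn":0},{"xyz":[0.6,0,0],"turn":0},{"xyz":[0,0,0],"turn":0}]' 2.05
python3 rows.py | head -1|cut -c1-700
```

```text
time_s: 28.3
tool_pos: [0.6392, -0.0176, 0.1735]
tool_rot: [0.264, 3.13, 0.0]
ft_force: [1.2, 0.6, -1.1]
finger_gap: 0.0201
grip_force: 16.8
col 324 [(100, 218), (103, 222), (106, 222), (109, 219), (112, 220), (115, 223), (118, 222), (121, 221), (124, 223), (127, 218), (130, 219), (133, 225), (136, 84), (139, 42), (142, 134), (145, 134), (148, 133), (151, 134), (154, 133), (157, 134), (160, 133), (163, 106), (166, 115), (169, 115), (172, 116), (175, 116), (178, 116), (181, 116), (184, 117), (187, 117), (190, 117), (193, 117), (196, 118), (199, 118), (202, 118), (205, 118), (208, 118), (211, 119), (214, 119), (217, 119), (220, 119), (223, 119), (226, 120), (229, 120), (232, 120), (235, 120), (238, 119), (241, 120), (244, 120), (247, 120), (250, 120), (253, 120), (256, 120), (259, 119), (262, 79), (265, 59), (268, 93), (271, 121),
```

```bash
python3 -m creep '[{"xyz":[0.6,0,0],"turn":0},{"xyz":[0.6,0,0],"turn":0},{"xyz":[0.6,0,0],"turn":0},{"xyz":[0.6,0,0],"turn":0},{"xyz":[0.4,0,0],"turn":0},{"xyz":[0,0,0],"turn":0}]'
python3 -c "
from h import *
go(.61,-.0128,.146,80.4)"; python3 rows.py | head -1|cut -c200-1000
```

```text
time_s: 29.1
tool_pos: [0.6126, -0.013, 0.175]
tool_rot: [0.263, 3.127, 0.001]
ft_force: [2.2, -0.5, 6.4]
finger_gap: 0.0207
grip_force: 20.0
t 29.1 tcp [ 0.6126 -0.013   0.175 ] yawy 80.37 shift [ 0.27 -0.03  2.6 ] turn [np.float64(-0.028760962409904778)] n 0.41902086002378186 q [-0.2767  0.4109  0.3281  1.5343 -0.1381  1.2159  1.4763] F [ 2.201  -0.5012  6.3776] gap 0.020710365551490972 grip 20.04313315714171
, (148, 224), (151, 223), (154, 225), (157, 226), (160, 224), (163, 226), (166, 223), (169, 222), (172, 227), (175, 99), (178, 43), (181, 43), (184, 43), (187, 89), (190, 135), (193, 134), (196, 134), (199, 134), (202, 134), (205, 134), (208, 106), (211, 87), (214, 86), (217, 87), (220, 87), (223, 86), (226, 87), (229, 87), (232, 87), (235, 87), (238, 88), (241, 88), (244, 88), (247, 88), (250, 87), (253, 86), (256, 85), (259, 87), (262, 73), (265, 43), (268, 93), (271, 89), (274, 91), (277, 101), (280, 106), (283, 107), (286, 107), (289, 106), (292, 102), (295, 98), (298, 94)]
```

```bash
python3 -m creep '[{"xyz":[0,0,-0.6],"turn":0},{"xyz":[0,0,0],"turn":0},{"xyz":[-0.5,0,0],"turn":0},{"xyz":[0,0,0],"turn":0}]'
python3 rows.py | head -1|cut -c420-560
python3 -m creep '[{"xyz":[0,0,0.6],"turn":0},{"xyz":[0,0,0.6],"turn":0},{"xyz":[0,0,0],"turn":0}]'
```

```text
time_s: 29.65
tool_pos: [0.6168, -0.0139, 0.1787]
tool_rot: [-0.264, -3.129, 0.0]
ft_force: [0.1, 0.6, -1.3]
finger_gap: 0.0207
grip_force: 19.4
 90), (205, 90), (208, 89), (211, 90), (214, 90), (217, 90), (220, 91), (223, 91), (226, 90), (229, 91), (232, 91), (235, 91), (238, 92), (24
time_s: 30.08
tool_pos: [0.6213, -0.0144, 0.1727]
tool_rot: [0.263, 3.118, 0.002]
ft_force: [3.0, -0.8, 22.9]
finger_gap: 0.0206
grip_force: 21.8
```

```bash
python3 -m creep '[{"xyz":[0,0,-0.9],"turn":0},{"xyz":[0,0,0],"turn":0}]'
python3 - <<'E'
from h import *
s=bot.sense();p=bot.camera_params("wrist");I=bot.camera("wrist").astype(int)
R=Ro.from_rotvec(s["tool_rot"]).as_matrix();g=s["tool_pos"]+R@[0,0,.003];print(g)
for c in(318,322,326):print(c,[(r,int(I[r:r+2,c-2:c+3].mean())) for r in range(160,250,3)])
for r in(200,205,210,215,220,225,230,240):print("row",r,[(x,int(I[r,x:x+3].mean())) for x in range(270,376,4)])
u=np.array([np.cos(-.1677),np.sin(-.1677),0]);v=np.array([-u[1],u[0],0]);c0=np.array([.61,-.0128,.05])
print("well",[pr(p,c0+a*u*.013+b*v*.013)[0].round().tolist() for a,b in((-1,-1),(-1,1),(1,-1),(1,1))])
for th in range(-4,14,2):
    t=np.radians(th);d=R@[np.sin(t),0,np.cos(t)];n=R@[np.cos(t),0,-np.sin(t)]
    print(th,[int(pr(p,g+d*L+n*a)[0][1]) for L,a in((.138,.0075),(.126,.0075),(.126,.011))],end=" ")
E
```

```text
time_s: 30.32
tool_pos: [0.6171, -0.0139, 0.1765]
tool_rot: [0.264, 3.13, 0.0]
ft_force: [1.4, -0.5, -0.7]
finger_gap: 0.0205
grip_force: 19.8
[ 0.6171 -0.0139  0.1735]
318 [(160, 220), (163, 220), (166, 223), (169, 124), (172, 43), (175, 43), (178, 43), (181, 134), (184, 134), (187, 133), (190, 132), (193, 133), (196, 133), (199, 131), (202, 87), (205, 88), (208, 87), (211, 88), (214, 87), (217, 88), (220, 88), (223, 88), (226, 88), (229, 88), (232, 89), (235, 89), (238, 88), (241, 90), (244, 89), (247, 87)]
322 [(160, 220), (163, 220), (166, 226), (169, 86), (172, 43), (175, 42), (178, 43), (181, 133), (184, 134), (187, 134), (190, 133), (193, 133), (196, 133), (199, 104), (202, 89), (205, 90), (208, 89), (211, 90), (214, 89), (217, 90), (220, 90), (223, 90), (226, 91), (229, 91), (232, 91), (235, 91), (238, 91), (241, 92), (244, 92), (247, 90)]
326 [(160, 222), (163, 222), (166, 226), (169, 89), (172, 42), (175, 43), (178, 43), (181, 134), (184, 134), (187, 134), (190, 134), (193, 134), (196, 134), (199, 116), (202, 93), (205, 93), (208, 93), (211, 93), (214, 93), (217, 93), (220,
[... 2173 characters left out ...]
, 95), (330, 99), (334, 103), (338, 106), (342, 59), (346, 126), (350, 135), (354, 135), (358, 134), (362, 135), (366, 135), (370, 136), (374, 62)]
row 240 [(270, 63), (274, 63), (278, 64), (282, 65), (286, 63), (290, 63), (294, 64), (298, 70), (302, 81), (306, 85), (310, 86), (314, 86), (318, 90), (322, 92), (326, 95), (330, 99), (334, 102), (338, 106), (342, 102), (346, 128), (350, 132), (354, 133), (358, 134), (362, 133), (366, 134), (370, 134), (374, 114)]
well [[302.0, 206.0], [346.0, 206.0], [303.0, 248.0], [345.0, 248.0]]
-4 [235, 239, 234] -2 [228, 232, 227] 0 [221, 226, 220] 2 [214, 219, 213] 4 [206, 212, 206] 6 [199, 205, 199] 8 [192, 198, 192] 10 [184, 191, 185] 12 [177, 184, 178]
```

```bash
python3 -m creep '[{"xyz":[0,0,-0.5],"turn":0},{"xyz":[-0.25,0,0],"turn":0},{"xyz":[0,0,0],"turn":0}]' 2.07
python3 -m creep '[{"xyz":[0,0,0.5],"turn":0},{"xyz":[0,0,0.3],"turn":0},{"xyz":[0,0,0.3],"turn":0},{"xyz":[0,0,0],"turn":0}]'; python3 rows.py | head -1|cut -c300-560
```

```text
time_s: 30.75
tool_pos: [0.6193, -0.0143, 0.1809]
tool_rot: [-0.264, -3.13, 0.0]
ft_force: [0.1, 0.1, -0.9]
finger_gap: 0.0209
grip_force: 16.1
time_s: 31.25
tool_pos: [0.6233, -0.0148, 0.1753]
tool_rot: [0.263, 3.119, 0.002]
ft_force: [2.8, -0.9, 22.3]
finger_gap: 0.021
grip_force: 17.8
134), (175, 135), (178, 134), (181, 134), (184, 105), (187, 104), (190, 104), (193, 104), (196, 104), (199, 104), (202, 105), (205, 105), (208, 104), (211, 104), (214, 105), (217, 105), (220, 104), (223, 105), (226, 105), (229, 105), (232, 105), (235, 105), (23
```

```bash
python3 -m creep '[{"xyz":[0,0,-0.9],"turn":0},{"xyz":[0,0,0],"turn":0}]'
cat > fit.py <<'E'
from h import *
s=bot.sense();p=bot.camera_params("wrist");I=bot.camera("wrist").astype(int)
R=Ro.from_rotvec(s["tool_rot"]).as_matrix();g=s["tool_pos"]+R@[0,0,.003]
print("grip",g,[(r,int(I[r:r+2,316:329].mean())) for r in range(165,240,3)])
u=np.array([np.cos(-.1677),np.sin(-.1677),0]);c0=np.array([.6076,-.0128,.05]);print("wellrow",pr(p,c0-.013*u)[0],"grip local",(g-c0)@u)
for th in range(-2,16,1):
    t=np.radians(th);d=R@[np.sin(t),0,np.cos(t)];n=R@[np.cos(t),0,-np.sin(t)]
    print(th,[int(pr(p,g+d*L+n*a)[0][1]) for L,a in((.138,.0075),(.126,.011))],"shoulder local",np.round(((g+d*.126-c0)@u)*1e3,1),end="; ")
E
python3 fit.py
```

```text
time_s: 31.55
tool_pos: [0.6193, -0.0142, 0.1793]
tool_rot: [-0.264, -3.13, -0.0]
ft_force: [0.8, 0.2, -1.0]
finger_gap: 0.0207
grip_force: 16.1
grip [ 0.6193 -0.0142  0.1763] [(165, 123), (168, 42), (171, 42), (174, 47), (177, 134), (180, 134), (183, 103), (186, 95), (189, 99), (192, 99), (195, 100), (198, 100), (201, 99), (204, 100), (207, 100), (210, 100), (213, 101), (216, 101), (219, 101), (222, 101), (225, 101), (228, 101), (231, 101), (234, 101), (237, 100)]
wellrow [323.6002 197.857 ] grip local 0.011776207137598528
-2 [228, 227] shoulder local 16.2; -1 [224, 223] shoulder local 14.0; 0 [221, 220] shoulder local 11.8; 1 [217, 216] shoulder local 9.6; 2 [214, 213] shoulder local 7.4; 3 [210, 210] shoulder local 5.2; 4 [206, 206] shoulder local 3.0; 5 [203, 203] shoulder local 0.8; 6 [199, 199] shoulder local -1.4; 7 [195, 196] shoulder local -3.6; 8 [192, 192] shoulder local -5.8; 9 [188, 189] shoulder local -7.9; 10 [184, 185] shoulder local -10.1; 11 [181, 182] shoulder local -12.3; 12 [177, 178] shoulder local -14.4; 13 [173, 175] shoulder local -16.6; 14 [169, 171] shoulder local -18.7; 15 [166, 168] shoulder local -20.8;
```

```bash
python3 -m creep '[{"xyz":[-2,0,-5],"turn":0},{"xyz":[-3,0,-5],"turn":0},{"xyz":[-3,0,-3],"turn":0},{"xyz":[0,0,0],"turn":0},{"xyz":[0,0,0],"turn":0}]' 2.0
cat > th2.py <<'E'
from h import *
s=bot.sense();R=Ro.from_rotvec(s["tool_rot"]).as_matrix();g=s["tool_pos"]+R@[0,0,.003]
bg={"scene":cv2.imread("pics/scene0.png"),"top":cv2.imread("pics/top0.png")};print(g,s["time_s"])
Ls=np.arange(.1,.146,.003)
for n in bg:
    p=bot.camera_params(n);I=bot.camera(n)[:,:,::-1].astype(int);D=np.abs(I-bg[n]).mean(2).astype(np.float32);G=I.mean(2).astype(np.float32)
    for th in range(-6,20,2):
        t=np.radians(th);d=R@[np.sin(t),0,np.cos(t)]
        q=pr(p,[g+d*L for L in np.r_[np.arange(.04,.1,.01),Ls]]).astype(np.float32)
        m=cv2.remap(D,q[:,:1],q[:,1:],1).ravel();k=cv2.remap(G,q[:,:1],q[:,1:],1).ravel()
        if m[:6].mean()>40: print(n,th,int(m[:6].mean()),m[6:].astype(int).tolist(),"gray",k[6:].astype(int).tolist())
E
python3 th2.py
```

```text
time_s: 32.22
tool_pos: [0.6975, -0.0276, 0.3069]
tool_rot: [-0.264, -3.127, 0.0]
ft_force: [0.5, 0.6, -0.8]
finger_gap: 0.0204
grip_force: 19.7
[ 0.6974 -0.0276  0.3039] 32.225
scene 2 42 [4, 7, 9, 10, 5, 5, 8, 8, 7, 5, 5, 6, 4, 7, 9, 11] gray [73, 73, 68, 63, 60, 59, 60, 61, 61, 59, 59, 57, 50, 62, 81, 93]
scene 4 45 [4, 5, 5, 6, 15, 22, 13, 5, 3, 4, 3, 7, 5, 4, 3, 4] gray [71, 72, 72, 73, 71, 73, 64, 56, 53, 53, 51, 55, 51, 50, 46, 47]
scene 6 52 [10, 5, 4, 6, 6, 4, 9, 25, 26, 13, 1, 3, 9, 5, 6, 5] gray [76, 75, 77, 78, 78, 77, 78, 77, 69, 54, 42, 45, 49, 48, 49, 48]
scene 8 52 [46, 29, 5, 4, 3, 3, 4, 4, 5, 17, 30, 32, 3, 2, 2, 5] gray [78, 78, 78, 79, 78, 78, 79, 79, 80, 81, 81, 71, 42, 45, 46, 48]
scene 10 62 [63, 64, 63, 51, 12, 8, 4, 3, 3, 2, 2, 4, 6, 18, 14, 5] gray [82, 81, 80, 79, 78, 77, 79, 78, 78, 81, 81, 81, 80, 80, 64, 46]
scene 12 76 [66, 68, 65, 64, 65, 67, 62, 40, 15, 5, 3, 3, 2, 3, 3, 3] gray [80, 79, 79, 79, 80, 81, 80, 79, 78, 77, 78, 78, 78, 76, 78, 80]
scene 14 76 [64, 65, 68, 67, 64, 64, 67, 72, 74, 71, 52, 33, 5, 5, 4, 4] gray [81, 80, 79, 79, 79, 79, 79, 77, 74, 74, 76, 77, 76, 77, 76, 75]
scene 16 77 [70, 72, 73, 73, 72, 69, 70, 73, 75, 76, 77, 77, 76, 74, 73, 59] gray [77, 73, 74, 76, 77, 77, 74, 72, 73, 71, 69, 70, 71, 73, 72, 73]
scene 18 82 [75, 75, 75, 76, 78, 83, 79, 79, 75, 58, 48, 34, 31, 26, 18, 8] gray [74, 73, 72, 70, 69, 68, 72, 72, 74, 88, 100, 113, 115, 126, 142, 150]
```

```bash
python3 -c "
from h import *
go(.50,-.17,.304,80.4)"
python3 -m creep '[{"xyz":[4.3,-4.3,0],"turn":0},{"xyz":[4.3,-4.3,0],"turn":0},{"xyz":[4.3,-4.3,0],"turn":0},{"xyz":[4.3,-4.2,0],"turn":0},{"xyz":[0,0,0],"turn":0},{"xyz":[0,0,0],"turn":0}]' 
python3 th2.py
```

```text
t 32.33 tcp [ 0.6971 -0.0274  0.3072] yawy 80.37 shift [ 17.04 -17.36   0.09] turn [np.float64(-0.0338502055662957)] n 2.799914356216721 q [-0.2001  0.5594  0.3478  1.0296 -0.1819  1.5835  1.499 ] F [-0.173  -0.8628 -0.737 ] gap 0.020691224688438835 grip 19.702110539183195
time_s: 33.08
tool_pos: [0.4995, -0.1667, 0.309]
tool_rot: [-0.263, -3.13, -0.002]
ft_force: [0.5, 0.9, -0.0]
finger_gap: 0.0206
grip_force: 19.8
[ 0.4995 -0.1667  0.306 ] 33.075
scene -6 84 [11, 10, 9, 9, 9, 10, 8, 10, 9, 10, 10, 10, 9, 10, 7, 10] gray [162, 159, 162, 161, 158, 159, 153, 153, 157, 160, 157, 158, 158, 156, 152, 159]
scene -4 82 [40, 12, 11, 8, 7, 7, 10, 7, 9, 7, 10, 10, 8, 12, 12, 10] gray [117, 159, 159, 161, 162, 158, 160, 154, 152, 154, 161, 158, 157, 161, 159, 155]
scene -2 81 [88, 59, 12, 13, 10, 8, 7, 8, 7, 8, 8, 9, 8, 7, 10, 12] gray [66, 95, 153, 161, 160, 161, 159, 159, 157, 154, 155, 158, 158, 157, 159, 160]
scene 0 82 [85, 87, 75, 33, 14, 12, 10, 10, 7, 9, 5, 9, 8, 11, 8, 8] gray [68, 65, 76, 125, 155, 159, 161, 160, 157, 159, 155, 156, 158, 159, 156, 156]
scene 2 79 [76, 83, 86, 81, 67,
[... 2579 characters left out ...]
0, 58, 58, 52] gray [75, 76, 75, 74, 75, 76, 76, 75, 75, 73, 73, 74, 73, 70, 68, 72]
top 12 53 [52, 56, 56, 57, 54, 54, 55, 61, 64, 62, 66, 68, 31, 18, 22, 20] gray [74, 75, 73, 71, 74, 75, 76, 71, 69, 69, 64, 63, 110, 144, 147, 146]
top 14 54 [58, 55, 54, 57, 60, 64, 67, 75, 42, 9, 18, 20, 18, 15, 16, 16] gray [70, 71, 72, 71, 68, 66, 64, 57, 100, 134, 145, 145, 140, 138, 139, 138]
top 16 55 [59, 64, 65, 64, 72, 42, 22, 18, 18, 14, 11, 19, 18, 18, 19, 22] gray [67, 64, 61, 62, 57, 119, 149, 146, 145, 138, 134, 140, 140, 139, 141, 147]
top 18 57 [50, 42, 37, 24, 21, 19, 18, 14, 14, 18, 18, 17, 17, 15, 16, 17] gray [75, 87, 108, 150, 148, 149, 145, 139, 138, 142, 143, 141, 141, 140, 140, 141]
```

```bash
python3 -m creep '[{"xyz":[0,0,0],"turn":10.6},{"xyz":[0,0,0],"turn":10.6},{"xyz":[0,0,0],"turn":10.6},{"xyz":[0,0,0],"turn":10.6},{"xyz":[0,0,0],"turn":10.6},{"xyz":[0,0,0],"turn":10.6},{"xyz":[0,0,0],"turn":10.6},{"xyz":[0,0,0],"turn":0}]'
cat > th3.py <<'E'
from h import *
s=bot.sense();R=Ro.from_rotvec(s["tool_rot"]).as_matrix();g=s["tool_pos"]+R@[0,0,.003]
bg=cv2.imread("pics/scene0.png");print(g,s["time_s"])
p=bot.camera_params("scene");I=bot.camera("scene")[:,:,::-1].astype(int);D=np.abs(I-bg).mean(2).astype(np.float32);G=I.mean(2).astype(np.float32)
for L in(.06,.08,.1,.11,.115,.12,.125,.13,.135,.14,.145):
    X=np.arange(-.05,.0651,.005);q=pr(p,[g+R@[x,0,L] for x in X]).astype(np.float32)
    print(L,[(int(x*1e3),int(a)) for x,a,in zip(X,cv2.remap(D,q[:,:1],q[:,1:],1).ravel())if a>28],"gray",cv2.remap(G,q[:,:1],q[:,1:],1).ravel()[8:20].astype(int).tolist())
E
python3 th3.py
```

```text
time_s: 34.17
tool_pos: [0.5007, -0.1664, 0.3087]
tool_rot: [-2.095, -2.341, 0.002]
ft_force: [-0.2, 0.5, 0.4]
finger_gap: 0.0205
grip_force: 19.8
[ 0.5007 -0.1664  0.3057] 34.175
0.06 [(4, 78), (9, 73), (14, 79), (19, 77), (24, 65)] gray [160, 164, 165, 72, 78, 76, 77, 87, 161, 166, 163, 159]
0.08 [(4, 32), (9, 82), (14, 75), (19, 78), (24, 76)] gray [162, 159, 165, 122, 75, 78, 76, 78, 160, 165, 165, 166]
0.1 [(9, 77), (14, 74), (19, 75), (24, 75), (29, 32)] gray [164, 160, 161, 148, 72, 78, 76, 78, 118, 161, 164, 165]
0.11 [(9, 82), (14, 78), (19, 76), (24, 72), (29, 48)] gray [157, 157, 158, 166, 68, 74, 75, 79, 105, 163, 160, 163]
0.115 [(9, 66), (14, 73), (19, 73), (24, 74), (29, 58)] gray [159, 160, 159, 157, 84, 78, 77, 79, 95, 165, 161, 165]
0.12 [(9, 52), (14, 74), (19, 73), (24, 77), (29, 63)] gray [159, 155, 159, 163, 100, 76, 78, 77, 89, 164, 165, 163]
0.125 [(14, 75), (19, 80), (24, 76), (29, 71)] gray [156, 158, 160, 159, 158, 76, 76, 77, 78, 167, 161, 165]
0.13 [(19, 63), (24, 72), (29, 55)] gray [151, 157, 153, 161, 164, 145, 92, 78, 96, 165, 159, 162]
0.135 [] gray [155, 155, 154, 152, 163, 163, 164, 147, 147, 167, 165, 163]
0.14 [] gray [160, 155, 156, 156, 157, 160, 160, 160, 166, 160, 161, 162]
0.145 [] gray [157, 162, 157, 158, 160, 157, 163, 164, 162, 159, 156, 162]
```

```bash
cat > th4.py <<'E'
from h import *
s=bot.sense();R=Ro.from_rotvec(s["tool_rot"]).as_matrix();g=s["tool_pos"]+R@[0,0,.003]
bg=cv2.imread("pics/scene0.png")
p=bot.camera_params("scene");I=np.mean([bot.camera("scene")[:,:,::-1].astype(float) for _ in range(2)],0);D=np.abs(I-bg).mean(2).astype(np.float32)
X=np.arange(-.07,.07,.0005);c=[]
for L in np.r_[np.arange(.03,.11,.02),np.arange(.11,.142,.002)]:
    q=pr(p,[g+R@[x,0,L] for x in X]).astype(np.float32);m=cv2.remap(D,q[:,:1],q[:,1:],1).ravel()>40
    x=X[m];print(round(L,3),"n mm",m.sum()*.5,"ctr",np.round(x.mean()*1e3,1) if len(x) else None,"rng",np.round([x.min()*1e3,x.max()*1e3],1) if len(x) else None)
E
python3 th4.py
```

```text
0.03 n mm 29.0 ctr 9.8 rng [-4.5 24. ]
0.05 n mm 22.5 ctr 14.5 rng [ 3.5 25.5]
0.07 n mm 22.5 ctr 16.0 rng [ 5. 27.]
0.09 n mm 22.5 ctr 17.5 rng [ 6.5 28.5]
0.11 n mm 23.5 ctr 19.0 rng [ 7.5 30.5]
0.112 n mm 23.0 ctr 19.3 rng [ 8.  30.5]
0.114 n mm 23.0 ctr 19.3 rng [ 8.  30.5]
0.116 n mm 22.5 ctr 19.5 rng [ 8.5 30.5]
0.118 n mm 22.5 ctr 20.0 rng [ 9. 31.]
0.12 n mm 22.0 ctr 20.8 rng [10.  31.5]
0.122 n mm 21.0 ctr 20.8 rng [10.5 31. ]
0.124 n mm 20.0 ctr 21.8 rng [12.  31.5]
0.126 n mm 18.5 ctr 22.5 rng [13.5 31.5]
0.128 n mm 16.5 ctr 23.0 rng [15. 31.]
0.13 n mm 14.0 ctr 23.3 rng [16.5 30. ]
0.132 n mm 6.5 ctr 24.5 rng [21.5 27.5]
0.134 n mm 0.0 ctr None rng None
0.136 n mm 0.0 ctr None rng None
0.138 n mm 0.0 ctr None rng None
0.14 n mm 0.0 ctr None rng None
```

Run:
```python
from h import *
s=bot.sense();p=bot.camera_params("wrist");I=bot.camera("wrist").astype(int).mean(2)
R=Ro.from_rotvec(s["tool_rot"]).as_matrix();g=s["tool_pos"]+R@[0,0,.003]
print("pred axis rows by L (neg=toward nib)",[(l,pr(p,g+R@[.0107-.0,0,l/1e3])[0].round().tolist()) for l in(20,10,0,-8,-16,-24,-30)])
J=cv2.resize(cv2.imread("pics/w6.png")[:360,:480],(640,480)).mean(2)
for n,A in(("now",I),("w6",J)):
    print(n)
    for r in range(250,450,8):print(r,[int(A[r,x:x+4].mean()) for x in range(284,364,6)])
```

```text
pred axis rows by L (neg=toward nib) [(20, [326.0, 284.0]), (10, [326.0, 295.0]), (0, [326.0, 308.0]), (-8, [326.0, 319.0]), (-16, [327.0, 332.0]), (-24, [327.0, 347.0]), (-30, [327.0, 359.0])]
now
250 [147, 73, 77, 99, 110, 114, 116, 117, 113, 108, 120, 207, 209, 203]
258 [119, 74, 84, 101, 110, 113, 117, 118, 114, 109, 97, 207, 213, 209]
266 [74, 75, 89, 99, 100, 56, 57, 58, 71, 87, 98, 209, 206, 216]
274 [75, 74, 63, 75, 112, 114, 114, 117, 114, 89, 64, 178, 206, 210]
282 [78, 59, 98, 105, 117, 121, 124, 127, 117, 109, 103, 128, 203, 205]
290 [75, 86, 102, 118, 130, 133, 135, 137, 136, 132, 113, 92, 202, 199]
298 [73, 82, 112, 121, 130, 133, 136, 138, 135, 133, 126, 104, 53, 77]
306 [51, 89, 113, 121, 130, 134, 136, 138, 135, 132, 124, 115, 24, 77]
314 [26, 84, 110, 121, 131, 135, 136, 138, 135, 131, 123, 110, 12, 76]
322 [10, 65, 109, 122, 141, 203, 203, 202, 147, 129, 119, 104, 9, 70]
330 [9, 36, 112, 202, 202, 202, 203, 203, 202, 202, 136, 92, 10, 50]
338 [8, 12, 198, 203, 202, 10, 9, 8, 188, 202, 202, 63, 8, 26]
346 [11, 7, 109, 108, 69, 7, 10, 10, 28, 202, 202, 58, 8, 23]
354
[... 1787 characters left out ...]
370 [7, 109, 98, 112, 120, 127, 127, 128, 126, 116, 107, 88, 5, 11]
378 [7, 134, 101, 115, 122, 127, 129, 129, 126, 120, 112, 110, 12, 11]
386 [12, 159, 99, 115, 121, 128, 129, 128, 125, 120, 109, 127, 55, 10]
394 [42, 172, 98, 115, 121, 127, 129, 128, 124, 118, 106, 147, 96, 10]
402 [84, 184, 97, 115, 121, 127, 128, 127, 124, 116, 103, 161, 134, 31]
410 [177, 174, 97, 113, 121, 127, 128, 127, 122, 114, 98, 171, 184, 186]
418 [176, 174, 109, 113, 87, 120, 91, 119, 121, 111, 95, 177, 185, 183]
426 [173, 184, 122, 127, 157, 169, 169, 169, 162, 135, 94, 181, 183, 182]
434 [180, 179, 176, 168, 168, 168, 169, 168, 168, 168, 175, 175, 176, 171]
442 [7, 7, 7, 7, 22, 86, 141, 102, 31, 8, 7, 7, 7, 8]
```

The black nib now shows above the white end face (rows 338–365), so the button went in, at least partly, when it caught on the well rim. That was not intended. Next I'll press the button on the plate and watch whether there is travel left.

```bash
python3 -c "
from h import *
go(.469,-.315,.165)"
```

```text
t 34.38 tcp [ 0.5003 -0.1671  0.3091] yawy 6.39 shift [-14.35  -4.75  14.11] turn None n 2.3138672655948915 q [-0.1975  0.1547  0.5271  1.5602 -0.0779  1.4482  0.4455] F [-0.4383 -0.3724 -0.5971] gap 0.020873622967490787 grip 19.76857690628094
```

```bash
python3 -m creep '[{"xyz":[-3.5,-1.2,0],"turn":0},{"xyz":[-5,-1.6,0],"turn":0},{"xyz":[-4,-1.35,0],"turn":0},{"xyz":[-1.85,-0.6,4],"turn":0},{"xyz":[0,0,5],"turn":0},{"xyz":[0,0,4],"turn":0},{"xyz":[0,0,1],"turn":0},{"xyz":[0,0,0],"turn":0}]' 1.6 100
python3 -m creep '[{"xyz":[0,0,1],"turn":0},{"xyz":[0,0,0.5],"turn":0},{"xyz":[0,0,0],"turn":0}]'
python3 th4.py
```

```text
time_s: 35.38
tool_pos: [0.4685, -0.3153, 0.1698]
tool_rot: [-2.098, -2.339, 0.0]
ft_force: [0.1, 0.3, -0.3]
finger_gap: 0.0179
grip_force: 91.8
time_s: 35.75
tool_pos: [0.4682, -0.3152, 0.1543]
tool_rot: [-2.098, -2.338, 0.0]
ft_force: [0.2, 0.4, -0.6]
finger_gap: 0.018
grip_force: 91.8
0.03 n mm 47.5 ctr -15.2 rng [-70.   23.5]
0.05 n mm 25.0 ctr -12.5 rng [-70.  21.]
0.07 n mm 16.0 ctr -62.2 rng [-70.  -54.5]
0.09 n mm 17.0 ctr -61.8 rng [-70.  -53.5]
0.11 n mm 33.0 ctr -49.2 rng [-70. -31.]
0.112 n mm 34.0 ctr -47.8 rng [-70. -29.]
0.114 n mm 36.5 ctr -46.0 rng [-70. -24.]
0.116 n mm 40.0 ctr -43.6 rng [-70.  -18.5]
0.118 n mm 40.5 ctr -43.4 rng [-70.  -9.]
0.12 n mm 42.5 ctr -41.7 rng [-70.  -3.]
0.122 n mm 42.5 ctr -38.4 rng [-70.   6.]
0.124 n mm 46.0 ctr -35.9 rng [-70.    6.5]
0.126 n mm 43.5 ctr -38.0 rng [-70.    1.5]
0.128 n mm 44.0 ctr -40.6 rng [-70.  -3.]
0.13 n mm 52.0 ctr -37.4 rng [-70.    1.5]
0.132 n mm 55.0 ctr -35.4 rng [-70.    1.5]
0.134 n mm 56.0 ctr -35.8 rng [-70.   1.]
0.136 n mm 53.0 ctr -38.8 rng [-70.   1.]
0.138 n mm 48.5 ctr -41.7 rng [-70. -13.]
0.14 n mm 43.5 ctr -43.9 rng [-70.  -6.]
```

```bash
python3 -m creep '[{"xyz":[0,0,0.8],"turn":0},{"xyz":[0,0,0.4],"turn":0},{"xyz":[0,0,0],"turn":0}]'|sed -n '2p;4p'
for i in 1; do python3 -m creep '[{"xyz":[0,0,0.3],"turn":0},{"xyz":[0,0,0],"turn":0}]'|sed -n '1,2p;4p'; done
python3 -m creep '[{"xyz":[0,0,0.3],"turn":0},{"xyz":[0,0,0],"turn":0}]'|sed -n '1,2p;4p'
python3 -m creep '[{"xyz":[0,0,0.3],"turn":0},{"xyz":[0,0,0],"turn":0}]'|sed -n '1,2p;4p'
```

```text
tool_pos: [0.4679, -0.3151, 0.1417]
ft_force: [0.1, 0.1, -1.1]
time_s: 36.48
tool_pos: [0.4682, -0.3152, 0.1391]
ft_force: [-1.3, -0.0, -1.3]
time_s: 36.72
tool_pos: [0.4688, -0.316, 0.1375]
ft_force: [-1.5, 0.4, 7.3]
time_s: 36.98
tool_pos: [0.4698, -0.3176, 0.1369]
ft_force: [-2.7, -0.8, 22.1]
```

Contact is stiff at once (7 N, then 22 N within 0.6 mm), so the button was already fully in. Laying it down needs the pivot anyway, so I'll do that at the stand's outer edge. Then I'll try pushing the nib back in against the stand face to bring the button out again.

```bash
python3 -m creep '[{"xyz":[0,0,-3],"turn":0},{"xyz":[0,0,-5],"turn":10.6},{"xyz":[0,0,-5],"turn":10.6},{"xyz":[0,0,-2.5],"turn":10.6},{"xyz":[0,0,0],"turn":10.6},{"xyz":[0,0,0],"turn":10.6},{"xyz":[0,0,0],"turn":10.6},{"xyz":[0,0,0],"turn":10.6},{"xyz":[0,0,0],"turn":10.6},{"xyz":[0,0,0],"turn":10.6},{"xyz":[0,0,0],"turn":10.6}]' 2.0 25
python3 -c "
from h import *
go(.652,-.0203,.14,80.4)"
```

```text
time_s: 38.35
tool_pos: [0.4683, -0.3152, 0.2882]
tool_rot: [-3.129, 0.279, -0.0]
ft_force: [0.6, 0.3, -1.7]
finger_gap: 0.0201
grip_force: 30.3
t 38.35 tcp [ 0.4683 -0.3152  0.2882] yawy -100.18 shift [ 12.87 -32.27  14.53] turn [np.float64(-0.5786980475809855)] n 5.204877072963953 q [-0.2021  0.3291  0.9584  1.5144 -0.2701  1.4383 -0.9818] F [ 0.6341  0.2557 -1.7298] gap 0.020089662885314327 grip 30.28037733227393
```

```bash
python3 -m creep '[{"xyz":[2.15,-5.38,0],"turn":-0.6},{"xyz":[2.15,-5.38,0],"turn":0},{"xyz":[2.15,-5.38,0],"turn":0},{"xyz":[2.15,-5.38,0],"turn":0},{"xyz":[2.15,-5.38,0],"turn":0},{"xyz":[2.15,-5.38,0],"turn":0},{"xyz":[0,0,0],"turn":0},{"xyz":[0,0,0],"turn":0}]'|sed -n '1,2p'
python3 -c "
from h import *
go(.652,-.0203,.14,80.4)
u=np.array([np.cos(-.1677),np.sin(-.1677),0]);p=bot.camera_params('wrist');I=bot.camera('wrist').astype(int)
print('edge rows',pr(p,np.array([.6076,-.0128,.05])+.028*u),[(r,int(I[r:r+2,316:329].mean())) for r in range(120,330,6)])"
```

```text
time_s: 39.35
tool_pos: [0.6478, -0.0179, 0.2879]
t 39.35 tcp [ 0.6478 -0.0179  0.2879] yawy -99.22 shift [ 0.46  0.15 14.49] turn [np.float64(0.37988893233369936)] n 2.336450129488743 q [-0.5448  0.5196  0.8265  1.264  -0.3735  1.5128 -1.4977] F [ 0.6131 -1.2675 -0.3293] gap 0.0198576355835172 grip 30.28559311907884
edge rows [[322.0274 215.0395]] [(120, 215), (126, 208), (132, 216), (138, 215), (144, 216), (150, 213), (156, 216), (162, 217), (168, 219), (174, 214), (180, 216), (186, 213), (192, 92), (198, 92), (204, 91), (210, 91), (216, 90), (222, 90), (228, 90), (234, 89), (240, 89), (246, 89), (252, 89), (258, 88), (264, 62), (270, 99), (276, 88), (282, 102), (288, 113), (294, 110), (300, 102), (306, 89), (312, 89), (318, 88), (324, 112)]
```

```bash
python3 -m creep '[{"xyz":[1,0.15,2.5],"turn":0},{"xyz":[0,0,5],"turn":0},{"xyz":[0,0,4.5],"turn":0},{"xyz":[0,0,2.5],"turn":0},{"xyz":[0,0,0],"turn":0},{"xyz":[-1.2,0,0],"turn":0},{"xyz":[-1.5,0,0],"turn":0},{"xyz":[-0.6,0,0],"turn":0},{"xyz":[0,0,0],"turn":0}]' 2.07 20
python3 -m creep '[{"xyz":[-1.1,0,0.1],"turn":0},{"xyz":[-1.1,0,0.2],"turn":0},{"xyz":[-1,0,0.2],"turn":0},{"xyz":[-0.8,0,0.2],"turn":0}]'
python3 -m creep '[{"xyz":[-1,0,0.6],"turn":0},{"xyz":[-1,0,0.6],"turn":0},{"xyz":[-0.85,0,0.85],"turn":0},{"xyz":[-0.8,0,0.85],"turn":0}]'
```

```text
time_s: 40.52
tool_pos: [0.6253, -0.0155, 0.1448]
tool_rot: [-3.131, 0.253, -0.004]
ft_force: [-0.0, -0.5, -0.3]
finger_gap: 0.0205
grip_force: 15.7
time_s: 41.02
tool_pos: [0.5845, -0.0088, 0.1359]
tool_rot: [-3.131, 0.253, 0.001]
ft_force: [1.0, -0.4, -1.5]
finger_gap: 0.0208
grip_force: 9.2
time_s: 41.52
tool_pos: [0.5488, -0.003, 0.1066]
tool_rot: [3.131, -0.253, -0.0]
ft_force: [0.7, -0.5, -0.7]
finger_gap: 0.0207
grip_force: 7.8
```

```bash
python3 -m creep '[{"xyz":[-0.6,0,1],"turn":0},{"xyz":[-0.6,0,1],"turn":0},{"xyz":[-0.2,0,0.8],"turn":0},{"xyz":[-0.2,0,0.6],"turn":0},{"xyz":[0,0,0],"turn":0}]'
python3 -m creep '[{"xyz":[0,0,-2],"turn":0},{"xyz":[0,0,-5],"turn":0},{"xyz":[0,0,-3],"turn":0},{"xyz":[0,0,0],"turn":0}]' 1.8 60
python3 - <<'E'
from h import *
p=bot.camera_params("wrist");I=bot.camera("wrist").astype(int).mean(2)
for r in range(250,440,10):print(r,[int(I[r,x:x+4].mean()) for x in range(284,364,6)])
u=np.array([np.cos(-.1677),np.sin(-.1677)]);c=np.array([.6076,-.0128])
go(*(c+.16*u),.17,80.4)
E
```

```text
time_s: 42.15
tool_pos: [0.5334, -0.0006, 0.0728]
tool_rot: [3.131, -0.253, -0.001]
ft_force: [-0.7, 0.0, -0.6]
finger_gap: 0.0205
grip_force: 7.6
time_s: 42.65
tool_pos: [0.5353, -0.0009, 0.1759]
tool_rot: [-3.13, 0.253, -0.007]
ft_force: [-0.2, -0.4, -1.9]
finger_gap: 0.0187
grip_force: 44.3
250 [211, 173, 205, 218, 227, 225, 220, 213, 199, 182, 162, 119, 212, 223]
260 [222, 173, 206, 218, 227, 225, 220, 212, 199, 181, 161, 118, 210, 218]
270 [221, 173, 206, 218, 227, 225, 219, 213, 199, 180, 160, 106, 222, 219]
280 [218, 173, 206, 219, 227, 224, 219, 212, 198, 142, 107, 93, 188, 223]
290 [219, 92, 107, 116, 129, 141, 138, 121, 71, 58, 55, 50, 155, 154]
300 [61, 147, 110, 190, 140, 141, 98, 63, 60, 83, 106, 92, 61, 61]
310 [60, 119, 110, 115, 120, 121, 122, 121, 117, 112, 106, 92, 46, 60]
320 [41, 44, 107, 114, 120, 120, 121, 120, 116, 112, 106, 70, 19, 61]
330 [18, 37, 102, 110, 116, 119, 119, 120, 117, 112, 107, 67, 7, 60]
340 [10, 23, 99, 109, 115, 119, 119, 120, 116, 112, 102, 48, 10, 55]
350 [16, 8, 95, 107, 116, 119, 119, 119, 114, 111, 98, 15, 12, 78]
360 [13, 9, 102, 106, 115, 118, 119, 118, 115, 106, 93, 12, 13, 11]
370 [14, 11, 145, 105, 114, 118, 118, 118, 112, 104, 98, 38, 13, 13]
380 [14, 45, 215, 216, 192, 117, 117, 117, 140, 199, 175, 102, 14, 12]
390 [15, 110, 220, 217, 212, 8, 8, 9, 176, 218, 213, 137, 15, 11]
400 [19, 177, 222, 223, 217, 217, 216, 218, 221, 217, 212, 207, 14, 8]
410 [212, 218, 215, 225, 220, 216, 207, 210, 214, 210, 217, 217, 218, 65]
420 [222, 218, 215, 216, 209, 216, 210, 212, 215, 211, 218, 215, 220, 130]
430 [216, 216, 211, 214, 218, 222, 221, 216, 219, 215, 214, 210, 215, 114]
t 42.7 tcp [ 0.5343 -0.0006  0.1742] yawy -99.23 shift [23.43  0.14  0.17] turn [np.float64(0.3726885041536434)] n 3.778611213531122 q [-0.7752  0.3197  0.8745  1.7657 -0.2652  1.1773 -1.555 ] F [-0.5331  0.9424 -1.2321] gap 0.01924892976857776 grip 44.30689631961286
```

```bash
python3 -m creep '[{"xyz":[4,0,0],"turn":0},{"xyz":[6,0,0],"turn":0},{"xyz":[5,0,0],"turn":0},{"xyz":[2.4,0,2],"turn":0},{"xyz":[0,0,5],"turn":0},{"xyz":[0,0,4.5],"turn":0},{"xyz":[0,0,2],"turn":0},{"xyz":[0,0,0],"turn":0}]' 1.5 100
python3 -m creep '[{"xyz":[-2,0,0],"turn":0},{"xyz":[-1.5,0,0],"turn":0},{"xyz":[0,0,0],"turn":0}]' 
python3 -c "
from h import *
g=bot.sense()['tool_pos'];u=np.array([np.cos(-.1677),np.sin(-.1677)]);print((g[:2]-[.6076,-.0128])@u)"
```

```text
time_s: 43.7
tool_pos: [0.7044, -0.0285, 0.0365]
tool_rot: [3.131, -0.253, -0.005]
ft_force: [-0.2, 0.3, -0.4]
finger_gap: 0.0173
grip_force: 97.7
time_s: 44.08
tool_pos: [0.6715, -0.0227, 0.0407]
tool_rot: [-3.13, 0.253, -0.004]
ft_force: [-0.2, 0.4, -0.3]
finger_gap: 0.0171
grip_force: 97.7
0.06470420793045588
```

```bash
python3 -m creep '[{"xyz":[-1.2,0,0],"turn":0},{"xyz":[0,0,0],"turn":0}]' | sed -n '1,2p;4p'
python3 -m creep '[{"xyz":[-0.5,0,0],"turn":0},{"xyz":[0,0,0],"turn":0}]' | sed -n '1,2p;4p'
python3 -m creep '[{"xyz":[-0.4,0,0],"turn":0},{"xyz":[0,0,0],"turn":0}]' | sed -n '1,2p;4p'
```

```text
time_s: 44.32
tool_pos: [0.6598, -0.0209, 0.0397]
ft_force: [-0.1, 0.7, -0.2]
time_s: 44.58
tool_pos: [0.6544, -0.0203, 0.0386]
ft_force: [0.9, 0.9, -0.9]
time_s: 44.82
tool_pos: [0.6512, -0.0197, 0.039]
ft_force: [4.9, -1.0, -0.6]
```

```bash
python3 -m creep '[{"xyz":[-0.3,0,0],"turn":0},{"xyz":[0,0,0],"turn":0}]' | sed -n '1,2p;4p'
python3 -m creep '[{"xyz":[-0.3,0,0],"turn":0},{"xyz":[0,0,0],"turn":0}]' | sed -n '1,2p;4p'
python3 -m creep '[{"xyz":[-0.3,0,0],"turn":0},{"xyz":[0,0,0],"turn":0}]' | sed -n '1,2p;4p'
```

```text
time_s: 45.08
tool_pos: [0.6487, -0.0193, 0.0392]
ft_force: [7.2, -1.1, 0.5]
time_s: 45.32
tool_pos: [0.6486, -0.0194, 0.0395]
ft_force: [20.2, -3.6, -10.2]
time_s: 45.58
tool_pos: [0.6484, -0.0194, 0.0397]
ft_force: [35.0, -4.9, -21.9]
```

```bash
python3 -m creep '[{"xyz":[2,0,0],"turn":0},{"xyz":[3,0,-3],"turn":0},{"xyz":[2,0,-6],"turn":0},{"xyz":[0,0,-6],"turn":0},{"xyz":[0,0,-6],"turn":0},{"xyz":[0,0,0],"turn":0}]' 2.0 30
python3 - <<'E'
from h import *
p=bot.camera_params("wrist");I=bot.camera("wrist").astype(int).mean(2)
for r in range(360,440,6):print(r,[int(I[r,x:x+4].mean()) for x in range(284,364,6)])
E
python3 th4.py | head -3; python3 tip.py
```

```text
time_s: 46.32
tool_pos: [0.7116, -0.0305, 0.2538]
tool_rot: [3.131, -0.253, 0.013]
ft_force: [1.0, 0.1, -0.5]
finger_gap: 0.0204
grip_force: 17.6
360 [12, 16, 86, 100, 105, 110, 110, 110, 105, 99, 87, 44, 8, 11]
366 [12, 49, 88, 99, 107, 110, 111, 108, 104, 97, 85, 111, 9, 9]
372 [11, 89, 105, 99, 107, 110, 109, 108, 102, 95, 94, 151, 9, 11]
378 [13, 133, 199, 198, 191, 11, 13, 12, 162, 195, 198, 191, 10, 11]
384 [11, 159, 204, 193, 198, 204, 202, 202, 201, 196, 205, 198, 10, 11]
390 [12, 178, 208, 195, 194, 198, 205, 209, 201, 200, 204, 204, 9, 10]
396 [12, 202, 202, 206, 205, 200, 208, 201, 206, 204, 204, 205, 12, 8]
402 [13, 196, 205, 202, 201, 208, 201, 196, 208, 200, 203, 197, 38, 24]
408 [63, 202, 200, 207, 207, 200, 199, 197, 190, 200, 211, 198, 92, 68]
414 [200, 201, 201, 208, 206, 200, 193, 202, 204, 196, 207, 205, 201, 192]
420 [202, 198, 204, 201, 200, 200, 201, 194, 206, 192, 200, 195, 200, 180]
426 [194, 206, 201, 201, 203, 202, 200, 205, 204, 169, 95, 98, 99, 93]
432 [201, 202, 208, 205, 205, 203, 200, 201, 120, 108, 112, 110, 108, 104]
438 [9, 13, 164, 199, 205, 198, 202, 135, 114, 113, 107, 16, 10, 9]
0.03 n mm 71.5 ctr -9.2 rng [-70.  49.]
0.05 n mm 62.5 ctr -26.7 rng [-70.  47.]
0.07 n mm 33.5 ctr -4.2 rng [-70.   69.5]
46.48 [(-20, [108, 108, 109, 109]), (-15, [109, 191, 192, 105]), (-10, [191, 105, 194, 195]), (-5, [106, 193, 193, 193]), (0, [194, 192, 195, 195]), (5, [193, 195, 195, 195]), (10, [195, 195, 194, 196]), (15, [193, 194, 196, 197]), (20, [195, 195, 196, 196]), (25, [194, 195, 195, 196]), (30, [195, 196, 195, 194]), (35, [197, 196, 194, 194]), (40, [196, 195, 193, 191]), (45, [196, 195, 193, 192]), (50, [198, 193, 192, 189]), (55, [198, 193, 189, 187]), (60, [197, 192, 188, 183])]
```

The nib is mostly back in: its dark rows shrank from 383–398 to 376–383, after about 5 mm of travel at 5–7 N. So the button is out again. Now the swing.

```bash
python3 -m creep '[{"xyz":[0,0,0],"turn":0},{"xyz":[0,0,0],"turn":0},{"xyz":[0,0,0],"turn":0}]' 2.11 20 | tail -2
python3 rows.py | head -1 | cut -c1-420
python3 -m creep '[{"xyz":[0,0,0],"turn":0},{"xyz":[0,0,0],"turn":0}]' 2.13 | tail -2
python3 rows.py | head -1 | cut -c1-620
```

```text
finger_gap: 0.021
grip_force: 2.7
col 320 [(100, 197), (103, 196), (106, 201), (109, 202), (112, 200), (115, 201), (118, 200), (121, 204), (124, 203), (127, 204), (130, 200), (133, 199), (136, 197), (139, 201), (142, 197), (145, 197), (148, 199), (151, 205), (154, 209), (157, 208), (160, 203), (163, 198), (166, 204), (169, 205), (172, 203), (175, 206), (178, 204), (181, 208), (184, 208), (187, 201), (190, 197), (193, 203), (196, 210), (199, 206), (20
finger_gap: 0.0212
grip_force: 1.1
col 320 [(100, 201), (103, 200), (106, 204), (109, 206), (112, 205), (115, 205), (118, 205), (121, 207), (124, 207), (127, 208), (130, 205), (133, 202), (136, 202), (139, 205), (142, 202), (145, 202), (148, 202), (151, 208), (154, 213), (157, 212), (160, 208), (163, 203), (166, 207), (169, 210), (172, 207), (175, 210), (178, 209), (181, 97), (184, 96), (187, 96), (190, 96), (193, 96), (196, 96), (199, 96), (202, 95), (205, 95), (208, 95), (211, 94), (214, 95), (217, 94), (220, 94), (223, 94), (226, 94), (229, 93), (232, 93), (235, 93), (238, 93), (241, 93), (244, 93), (247, 92), (250, 92), (253, 91), (256, 89), (
```

```bash
python3 -m creep '[{"xyz":[0,0,0],"turn":0},{"xyz":[0,0,0],"turn":0}]' 1.8 60 | tail -2
python3 rows.py | head -1 | cut -c150-700
python3 -c "
from h import *
go(.44,-.30,.26)"
```

```text
finger_gap: 0.0188
grip_force: 36.3
1), (136, 201), (139, 204), (142, 201), (145, 201), (148, 202), (151, 207), (154, 212), (157, 211), (160, 207), (163, 202), (166, 206), (169, 209), (172, 206), (175, 208), (178, 208), (181, 211), (184, 212), (187, 206), (190, 201), (193, 204), (196, 84), (199, 84), (202, 84), (205, 84), (208, 84), (211, 83), (214, 83), (217, 83), (220, 83), (223, 83), (226, 83), (229, 82), (232, 83), (235, 83), (238, 82), (241, 82), (244, 82), (247, 83), (250, 82), (253, 83), (256, 80), (259, 41), (262, 100), (265, 82), (268, 83), (271, 89), (274, 99), (277, 103
t 47.55 tcp [ 0.7101 -0.0292  0.2476] yawy -99.23 shift [-22.32  31.06  -1.54] turn None n 5.009354318151331 q [-0.434   0.6846  0.8003  1.1169 -0.4718  1.5146 -1.4637] F [ 0.0776  0.7703 -0.3498] gap 0.018760459926575143 grip 36.26215280895849
```

```bash
python3 -m creep '[{"xyz":[0,0,-3],"turn":0},{"xyz":[-2,2.5,-2],"turn":0},{"xyz":[-4,5,0],"turn":0},{"xyz":[-4,5,0],"turn":0},{"xyz":[-4,5,0],"turn":0},{"xyz":[-4,5,0],"turn":0},{"xyz":[-2.5,5,0],"turn":0},{"xyz":[-1,2.5,4],"turn":0},{"xyz":[0,0,5],"turn":0},{"xyz":[0,0,3],"turn":0},{"xyz":[0,0,0],"turn":0}]' 1.6 90
python3 -c "
from h import *
go(.45,-.291,.155)"
```

```text
time_s: 48.92
tool_pos: [0.453, -0.2861, 0.1759]
tool_rot: [-3.13, 0.253, 0.006]
ft_force: [0.8, 0.6, 0.3]
finger_gap: 0.0177
grip_force: 67.0
t 48.92 tcp [ 0.453  -0.2861  0.1759] yawy -99.26 shift [-0.21  0.54  1.79] turn None n 0.28922623420181787 q [-0.2622  0.3496  0.9489  1.7562 -0.3025  1.1963 -0.9607] F [0.7605 0.555  0.3122] gap 0.017687833087711824 grip 66.99789216276258
```

```bash
python3 -m creep '[{"xyz":[-0.2,0.5,1.2],"turn":0},{"xyz":[0,0,1],"turn":0},{"xyz":[0,0,0],"turn":0}]' | sed -n '1,2p;4p'
for k in a; do python3 -m creep '[{"xyz":[0,0,0.5],"turn":0},{"xyz":[0,0,0],"turn":0}]' | sed -n '2p;4p';done
python3 -m creep '[{"xyz":[0,0,0.4],"turn":0},{"xyz":[0,0,0],"turn":0}]' | sed -n '2p;4p'
python3 -m creep '[{"xyz":[0,0,0.4],"turn":0},{"xyz":[0,0,0],"turn":0}]' | sed -n '2p;4p'
```

```text
time_s: 49.3
tool_pos: [0.4514, -0.2913, 0.1553]
ft_force: [-0.3, -0.4, -0.8]
tool_pos: [0.4515, -0.2912, 0.1505]
ft_force: [0.6, 0.5, -1.4]
tool_pos: [0.4514, -0.2913, 0.1463]
ft_force: [0.3, 0.2, -0.0]
tool_pos: [0.4517, -0.2915, 0.1426]
ft_force: [-0.6, -0.4, 0.9]
```

```bash
python3 -m creep '[{"xyz":[0,0,0.3],"turn":0},{"xyz":[0,0,0],"turn":0}]' | sed -n '2p;4p'
python3 -m creep '[{"xyz":[0,0,0.3],"turn":0},{"xyz":[0,0,0],"turn":0}]' | sed -n '2p;4p'
python3 -m creep '[{"xyz":[0,0,0.3],"turn":0},{"xyz":[0,0,0],"turn":0}]' | sed -n '1,2p;4p'
```

```text
tool_pos: [0.4516, -0.2915, 0.1396]
ft_force: [0.6, 0.3, 2.9]
tool_pos: [0.4534, -0.2927, 0.1392]
ft_force: [-2.0, 2.1, 20.9]
time_s: 50.8
tool_pos: [0.4554, -0.2939, 0.1388]
ft_force: [-1.3, 2.2, 38.7]
```

Contact now builds over about 5 mm and then goes hard at 39 N, so the button is fully in against the plate. Next I'll pivot it again at the stand edge and lay it down.

```bash
python3 -m creep '[{"xyz":[0,0,-4],"turn":0},{"xyz":[0,0,-5.5],"turn":0},{"xyz":[0,0,-5.5],"turn":0},{"xyz":[0,0,0],"turn":0}]' 2.0 30 | sed -n '1,2p;5,6p'
python3 -c "
from h import *
go(.66,-.0215,.14,80.4)"
```

```text
time_s: 51.3
tool_pos: [0.4526, -0.2927, 0.2872]
finger_gap: 0.0205
grip_force: 14.2
t 51.3 tcp [ 0.4526 -0.2927  0.2872] yawy -99.25 shift [ 16.02 -30.13  14.47] turn [np.float64(0.3525877468316594)] n 4.858874741716715 q [-0.3055  0.2552  1.0017  1.5893 -0.2189  1.4103 -1.0168] F [-0.1415  0.5128 -1.6745] gap 0.020456093054482698 grip 14.152633144735773
```

```bash
python3 -m creep '[{"xyz":[2.67,-5.03,0],"turn":0},{"xyz":[2.67,-5.03,0],"turn":0},{"xyz":[2.67,-5.03,0],"turn":0},{"xyz":[2.67,-5.03,0],"turn":0},{"xyz":[2.67,-5.03,0],"turn":0},{"xyz":[2.67,-5,0],"turn":0},{"xyz":[0,0,0],"turn":0},{"xyz":[0,0,4],"turn":0},{"xyz":[0,0,5],"turn":0},{"xyz":[0,0,3.5],"turn":0},{"xyz":[0,0,1.9],"turn":0},{"xyz":[0,0,0],"turn":0}]' | sed -n '1,2p;4,6p'
python3 rows.py | head -1 | cut -c250-500
```

```text
time_s: 52.8
tool_pos: [0.657, -0.0198, 0.138]
ft_force: [-1.4, 0.7, -0.9]
finger_gap: 0.0201
grip_force: 14.3
(160, 230), (163, 229), (166, 229), (169, 229), (172, 228), (175, 230), (178, 233), (181, 231), (184, 229), (187, 232), (190, 231), (193, 208), (196, 160), (199, 96), (202, 96), (205, 96), (208, 95), (211, 95), (214, 95), (217, 95), (220, 94), (223, 9
```

```bash
python3 -m creep '[{"xyz":[-1.4,0,0],"turn":0},{"xyz":[-1.4,0,0],"turn":0},{"xyz":[-0.5,0,-0.3],"turn":0},{"xyz":[-1.1,0,0],"turn":0},{"xyz":[-1.1,0,0.2],"turn":0},{"xyz":[-1,0,0.2],"turn":0},{"xyz":[-0.8,0,0.2],"turn":0},{"xyz":[-1,0,0.6],"turn":0}]' 2.05 20 | sed -n '1,2p;4,6p'
python3 -m creep '[{"xyz":[-1,0,0.6],"turn":0},{"xyz":[-0.85,0,0.85],"turn":0},{"xyz":[-0.8,0,0.85],"turn":0},{"xyz":[-0.6,0,1],"turn":0},{"xyz":[-0.6,0,1],"turn":0},{"xyz":[-0.2,0,0.8],"turn":0},{"xyz":[-0.2,0,0.4],"turn":0},{"xyz":[0,0,0],"turn":0}]' | sed -n '1,2p;4,6p'
```

```text
time_s: 53.85
tool_pos: [0.5757, -0.0061, 0.1305]
ft_force: [0.2, -0.4, -0.2]
finger_gap: 0.0206
grip_force: 0.5
time_s: 54.85
tool_pos: [0.5341, 0.0005, 0.0754]
ft_force: [-0.8, 0.1, 0.6]
finger_gap: 0.0201
grip_force: 0.0
```

```bash
python3 -m creep '[{"xyz":[0,0,0],"turn":0},{"xyz":[0,0,0],"turn":0}]' 1.5 40 | tail -2
python3 - <<'E'
from h import *
p=bot.camera_params("wrist");I=bot.camera("wrist").astype(int).mean(2)
for r in range(60,440,20):print(r,[int(I[r,x:x+4].mean()) for x in range(244,404,8)])
u=np.array([np.cos(-.1677),np.sin(-.1677),0]);v=np.array([-u[1],u[0],0]);c=np.array([.6076,-.0128,0])
print([pr(p,c+a*u*.028+b*v*.093+[0,0,.05])[0].round().tolist() for a in(-1,1) for b in(-1,1)])
E
```

```text
finger_gap: 0.015
grip_force: 0.0
60 [151, 150, 150, 151, 150, 42, 188, 217, 228, 231, 228, 221, 203, 178, 127, 48, 95, 139, 137, 137]
80 [150, 152, 151, 151, 151, 51, 189, 219, 229, 232, 228, 221, 201, 176, 120, 53, 141, 140, 139, 138]
100 [152, 151, 152, 152, 151, 50, 190, 220, 230, 233, 229, 221, 200, 173, 113, 55, 130, 140, 140, 139]
120 [154, 153, 152, 153, 152, 59, 193, 222, 232, 233, 228, 220, 199, 170, 99, 61, 140, 139, 139, 139]
140 [154, 153, 153, 153, 153, 112, 196, 224, 232, 234, 229, 201, 196, 166, 91, 106, 142, 141, 139, 138]
160 [139, 138, 139, 139, 139, 138, 196, 225, 233, 234, 228, 218, 193, 159, 82, 72, 136, 135, 135, 135]
180 [138, 137, 138, 138, 138, 138, 197, 225, 234, 233, 228, 199, 190, 153, 74, 126, 135, 135, 134, 135]
200 [230, 228, 231, 226, 231, 229, 105, 123, 123, 164, 188, 162, 86, 85, 103, 133, 136, 136, 235, 230]
220 [229, 232, 227, 233, 230, 228, 199, 227, 235, 232, 227, 194, 184, 131, 132, 137, 132, 133, 130, 127]
240 [220, 227, 232, 227, 233, 227, 170, 217, 231, 228, 225, 211, 186, 129, 131, 132, 133, 127, 129, 129]
260 [230, 232, 235, 229, 232, 130,
[... 187 characters left out ...]
8, 224, 231, 232, 67, 66, 117, 228, 10, 11, 233, 188, 45, 68, 117, 136, 130, 131, 131]
320 [233, 227, 20, 21, 61, 67, 25, 103, 235, 230, 230, 224, 179, 10, 67, 67, 20, 20, 130, 131]
340 [231, 13, 13, 14, 75, 75, 10, 105, 224, 231, 227, 235, 179, 12, 75, 74, 27, 13, 14, 226]
360 [15, 12, 14, 14, 12, 14, 16, 173, 232, 235, 227, 224, 224, 14, 12, 13, 13, 14, 13, 14]
380 [14, 13, 14, 13, 13, 12, 15, 236, 232, 227, 233, 226, 229, 15, 12, 13, 13, 13, 14, 13]
400 [13, 13, 14, 12, 13, 14, 16, 230, 227, 233, 227, 172, 145, 16, 12, 12, 13, 13, 14, 13]
420 [12, 12, 13, 12, 14, 27, 229, 227, 228, 226, 198, 139, 141, 141, 48, 11, 13, 13, 14, 11]
[[588.0, 188.0], [55.0, 184.0], [621.0, 10.0], [25.0, 5.0]]
```

The marker slid out of the taper grip but is lying across the middle of the stand top, nib toward the robot (nib end at about row 296, column 323). I'll pick it up by the middle there.

```bash
python3 -c "
from h import *
p=bot.camera_params('wrist')
n=w(p,(323,294),.061)[0];f=w(p,(325,60),.072)[0];u=np.array([np.cos(-.1677),np.sin(-.1677),0]);v=np.array([-u[1],u[0],0]);c=np.array([.6076,-.0128,0])
print('nib',n,(n-c)@u,(n-c)@v,'far',(f-c)@u,(f-c)@v)
d=(f-n);d[2]=0;d/=np.linalg.norm(d);t=n+d*.07;print('target',t,(t-c)@u,'yaw',np.degrees(np.arctan2(d[1],d[0])))
go(t[0],t[1],.074,np.degrees(np.arctan2(d[1],d[0]))+90)"
python3 -m creep '[{"xyz":[0,0,-3],"turn":0},{"xyz":[0,0,-3],"turn":0}]' 4 40 | sed -n '1,2p'
```

```text
nib [ 0.5445 -0.0028  0.061 ] -0.06393502585304305 -0.0006322309425353499 far 0.01013313147765096 -0.0006105899440766956
target [ 0.6135 -0.0144  0.061 ] 0.006064971159101877 yaw -9.59176172632786
t 55.15 tcp [0.5344 0.0006 0.0758] yawy -99.24 shift [ 8.05  0.21 -0.11] turn [np.float64(0.35542877665591277)] n 1.297720349684201 q [-0.7198  0.4574  0.825   1.8636 -0.3977  0.993  -1.4555] F [ 0.8236 -0.1613 -0.0786] gap 0.015024690399547472 grip 0.0
time_s: 55.4
tool_pos: [0.534, 0.0005, 0.1362]
```

```bash
python3 -m creep '[{"xyz":[4,0.1,0],"turn":0},{"xyz":[4.05,0.1,0],"turn":0},{"xyz":[0,0,0],"turn":0},{"xyz":[0,0,3],"turn":0},{"xyz":[0,0,2],"turn":0},{"xyz":[0,0,0.8],"turn":0},{"xyz":[0,0,0],"turn":0}]' | sed -n '1,2p;4,5p'
python3 -m creep '[{"xyz":[0,0,0],"turn":0},{"xyz":[0,0,0],"turn":0},{"xyz":[0,0,0],"turn":0}]' 1.9 50
python3 -m creep '[{"xyz":[0,0,-4],"turn":0},{"xyz":[0,0,-5],"turn":0},{"xyz":[0,0,-5],"turn":0},{"xyz":[0,0,0],"turn":0}]' | tail -2
python3 -c "
from h import *
go(.48,.3242,.19,165.8)"
```

```text
time_s: 56.28
tool_pos: [0.6129, -0.0142, 0.0774]
ft_force: [-0.2, -0.4, 0.4]
finger_gap: 0.0401
time_s: 56.65
tool_pos: [0.6138, -0.0143, 0.0786]
tool_rot: [-3.131, 0.253, -0.002]
ft_force: [-1.9, 0.9, 6.5]
finger_gap: 0.0199
grip_force: 46.2
finger_gap: 0.0201
grip_force: 45.7
t 57.15 tcp [ 0.6154 -0.0151  0.2222] yawy -99.25 shift [-18.84 -31.31   2.83] turn [np.float64(-85.05445460367923)] n 5.049310854392032 q [-0.6404  0.4803  0.8706  1.4834 -0.3729  1.3424 -1.4762] F [-0.2511 -1.0977 -0.8264] gap 0.02011603341117708 grip 45.7425170391798
```

```bash
python3 -m creep '[{"xyz":[-3.14,-5.22,0],"turn":0},{"xyz":[-3.14,-5.22,0],"turn":0},{"xyz":[-3.14,-5.22,0],"turn":0},{"xyz":[-3.14,-5.22,0],"turn":0},{"xyz":[-3.14,-5.22,0],"turn":0},{"xyz":[-3.14,-5.22,0],"turn":0},{"xyz":[0,0,0],"turn":-10.6}]' | sed -n '1,2p'
python3 -m creep '[{"xyz":[0,0,0],"turn":-10.6},{"xyz":[0,0,0],"turn":-10.6},{"xyz":[0,0,0],"turn":-10.6},{"xyz":[0,0,0],"turn":-10.6},{"xyz":[0,0,0],"turn":-10.6},{"xyz":[0,0,0],"turn":-10.6},{"xyz":[0,0,0],"turn":-10.6},{"xyz":[0,0,0],"turn":0}]' | sed -n '1,2p;5,6p'
python3 -c "
from h import *
go(.48,.3242,.0646,165.8)"
```

```text
time_s: 58.02
tool_pos: [0.4732, 0.332, 0.2155]
time_s: 59.02
tool_pos: [0.4772, 0.3248, 0.2166]
finger_gap: 0.0199
grip_force: 45.8
t 59.02 tcp [0.4772 0.3248 0.2166] yawy -14.5 shift [ 0.02  0.3  14.9 ] turn [np.float64(-0.301604093655385)] n 2.4029342234022115 q [-1.0794  0.3265  0.5418  1.582  -0.1734  1.2829 -0.7644] F [-0.3258 -0.313  -0.7467] gap 0.019853361228914297 grip 45.77780703082681
```

```bash
python3 -m creep '[{"xyz":[0,0.3,4],"turn":-0.3},{"xyz":[0,0,5],"turn":0},{"xyz":[0,0,3],"turn":0},{"xyz":[0,0,1.5],"turn":0},{"xyz":[0,0,0.8],"turn":0},{"xyz":[0,0,0.5],"turn":0},{"xyz":[0,0,0],"turn":0}]' 2.05 25
python3 -c "
from h import *
go(.48,.3242,.0646,165.8)"
```

```text
time_s: 59.9
tool_pos: [0.4808, 0.3246, 0.0702]
tool_rot: [-2.478, -1.931, -0.002]
ft_force: [0.2, -0.2, -0.9]
finger_gap: 0.0204
grip_force: 28.0
t 59.9 tcp [0.4808 0.3246 0.0702] yawy -14.16 shift [-0.06 -0.07  0.26] turn [np.float64(0.041146233018139355)] n 0.041163175580018856 q [-1.0329  0.4795  0.4954  1.7347 -0.2651  0.9933 -0.686 ] F [ 0.1824 -0.2138 -0.8758] gap 0.020403878504733765 grip 27.99602385610342
```

```bash
python3 -m creep '[{"xyz":[0,0,0.3],"turn":0},{"xyz":[0,0,0.2],"turn":0},{"xyz":[0,0,0],"turn":0}]' | sed -n '2p;4p'
python3 -m creep '[{"xyz":[0,0,0],"turn":0},{"xyz":[0,0,0],"turn":0},{"xyz":[0,0,0],"turn":0}]' 4.2 | sed -n '2p;4,6p'
python3 -m creep '[{"xyz":[0,0,-3],"turn":0},{"xyz":[0,0,-5],"turn":0},{"xyz":[0,0,-5],"turn":0},{"xyz":[0,0,-2],"turn":0},{"xyz":[0,0,0],"turn":0}]' | sed -n '1,2p'
python3 prof.py
```

```text
tool_pos: [0.4809, 0.325, 0.0674]
ft_force: [-9.1, -3.9, 21.3]
tool_pos: [0.4805, 0.3244, 0.0645]
ft_force: [-0.9, -1.3, -0.8]
finger_gap: 0.0423
grip_force: 0.0
time_s: 61.28
tool_pos: [0.4813, 0.3248, 0.2162]
wrist [(-110, 98), (-106, 97), (-102, 92), (-98, 86), (-94, 93), (-90, 93), (-86, 88), (-82, 92), (-78, 97), (-74, 91), (-70, 97), (-66, 8), (-62, 90), (-58, 92), (-54, 91), (-50, 92), (-46, 177), (-42, 179), (-38, 94), (-34, 180), (-30, 181), (-26, 179), (-22, 181), (-18, 182), (-14, 182), (-10, 185), (-6, 183), (-2, 184), (2, 183), (6, 183), (10, 185), (14, 186), (18, 186), (22, 187), (26, 185), (30, 186), (34, 188), (38, 187), (42, 186), (46, 187), (50, 187), (54, 186), (58, 184), (62, 182), (66, 182), (70, 183), (74, 99), (78, 185), (82, 183), (86, 175), (90, 177), (94, 184), (98, 186), (102, 177), (106, 179), (110, 184)]
  across -35 [54, 54, 55, 49, 133, 164, 179, 180, 178, 158, 86, 27, 26]
  across 0 [52, 55, 57, 99, 149, 169, 183, 184, 173, 147, 73, 53, 58]
  across 35 [25, 26, 27, 115, 160, 176, 188, 180, 164, 138, 29, 27, 29]
scene [(-110, 76), (-106, 75), (-102, 73), (-98, 155), (-94, 156), (-90, 157), (-86, 160), (-82, 157), (-78, 154), (-74, 153), (-70, 118), (-66, 72), (-62, 75), (-58, 82), (-54, 85), (-50, 86), (-46, 80), (-42, 125), (-38, 152), (-34, 110), (-30, 163), (-26, 166), (-22, 166), (-18, 162), (-14, 164), (-10, 165), (-6, 163), (-2, 165), (2, 162), (6, 161), (10, 164), (14, 157), (18, 159), (22, 164), (26, 164), (30, 164), (34, 159), (38, 159), (42, 163), (46, 156), (50, 160), (54, 159), (58, 157), (62, 159), (66, 145), (70, 155), (74, 160), (78, 154), (82, 163), (86, 162), (90, 157), (94, 159), (98, 156), (102, 154), (106, 151), (110, 156)]
  across -35 [52, 49, 60, 62, 68, 119, 119, 152, 162, 164, 126, 126, 158]
  across 0 [56, 49, 73, 103, 124, 128, 145, 156, 156, 163, 146, 157, 161]
  across 35 [28, 71, 71, 104, 123, 143, 143, 157, 164, 152, 144, 153, 163]
```

```bash
python3 -c "
from h import *
I=bot.camera('top')[:,:,::-1].astype(int);D=np.abs(I-cv2.imread('pics/top0.png')).mean(2)
for n,(x,y) in dict(vial=(284,204),capped=(348,205),bottle=(425,170),flask=(334,296),beaker=(184,206)).items():print(n,D[y-8:y+8,x-8:x+8].mean().round(1))
print(bot.close_job())"
```

```text
vial 5.7
capped 19.4
bottle 4.9
flask 4.9
beaker 5.2
the job is handed in; nothing more can be done
None
```

I handed the job in at about 61 s: the marker lies released in the V rest with its nib out, but it did not go cleanly. It slipped from the grip once onto the rest and once onto the stand top. Its button was also first pushed in by accident on the stand's well rim; I worked it most of the way back out by pressing the nib on the stand face, then pushed it fully in against the plate at 39 N. The vial, bottle, flask and beaker look unmoved from above, but the view around the capped marker changed and I did not check why.

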